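# Fit three plug-in modules in a bench frame and cover it

## Robot

A 6-joint arm with a two-finger parallel gripper is mounted at the origin on a cart in front of the work surface, level with it; the furniture and walls round the work are solid. World frame = base frame: x ahead of the robot, y to its left, z up, the work surface at z = 0. Lengths are in m, angles in rad, forces in N, time in s.
With the tool pointing down it reaches from about 0.3 to 1 m from the base axis. Payload 5.1 kg.
Tool frame: the origin (TCP) lies at the very end of the fingers, on their centre line; the grasp point (between the pads) lies 19 mm behind it; z points along the fingers, y is the line along which they close (so a half turn about z gives the same grasp; the last joint's range is limited). The gripper opens to 95 mm and grips with 3 to 60 N. Pads are 20 mm wide; open, the fingers measure 119 mm over their backs; the gripper's body (75 mm by 180 mm) begins 59 mm behind the grasp point.
Start: joints at [1.028, 0.124, 1.65, -0, 1.367, -0.083], TCP at [0.288, 0.582, 0.215] pointing down, gripper open.
Joint ranges: [-2.61, 2.61], [-1.02, 2.33], [0.03, 2.71], [-1.35, 4.49], [0.32, 2.68], [-2.91, 2.91]. Speed limits (rad/s): [2.57, 2.57, 3.14, 3.14, 3.14, 3.14].

## Interface

Orientations are given as a unit quaternion [x, y, z, w].
In Python, from plant import * gives the robot as it stands.
- The arm moves only by the shell command python3 -m pendant 'ROWS' [FORCE]. ROWS is JSON, a list that holds one entry, the list of rows, each a list of 7 numbers: the finger opening in cm, from 0 to 9.51, then the shift along the tool's x, y, z in cm, then the turn, a rotation vector about the tool's x, y, z in rad. A call has exactly 10 rows; each row is the pose to reach, as a shift and turn from the pose commanded when the call began, along the tool's axes at that moment; what a row does not reach only later rows make up. A row lasts 1/12 s, in which the tool goes at most 41.7 mm and 7.16 degrees, less where a joint would pass 70% of its speed; a pose out of reach is approached as far as the arm can. A call with a gripper value outside its range is refused whole. The fingers move at their own pace and stop on an object; FORCE is the grip in N (left out, the last holds). Time passes only in rows, so rows that repeat a pose let the fingers close, or fill a call up. It gives the time, the measured TCP pose, the force, the opening and the grip force at its end, in the units of the state.
- observe(): the state, without advancing time (a new reading comes with each control period).
- capture(name): name is "side" or "top" or "wrist"; returns the picture (480x640x3 uint8, red, green, blue); there is no depth.
- camera_info(name): a dict with "camera_matrix" (3x3 intrinsics, pixels), "dist" ([k1, k2, p1, p2, k3] as OpenCV has them; the pictures are not rectified), "world_from_camera" (4x4, takes a point from camera to world coordinates). Camera axes: x right, y up, looking along -z (the intrinsics and any distortion apply to the point x, -y, -z); pixel columns grow to the right and rows downward; lengths in m; the calibration is good to about 2 mm. A picture is of the moment at which its call begins: read the wrist's pose just before it. camera_info takes no time and is no camera call; for the wrist camera it gives the pose at the moment of the call.
- job_done(): hands the job in; it is judged then, once.
The state is a dict: "time_s": time; "joints": joint angles; "qvel": joint speeds; "tau": joint torques, N m; "ee_pos": TCP position; "ee_rot": TCP orientation; "ft_force": force on the tool from outside, world axes, zero at the start; "wrist_torque": the same for the moment, N m; "finger_gap": finger opening in m; "finger_force": force on a finger pad.
Only numpy, scipy, OpenCV 4.12 (cv2) and the standard library are available. Lean on these libraries where they do the work, as an engineer would, in place of code of your own. Each camera call takes 0.05 s, during which the arm holds its last target. There are 200 camera calls.

## Task

Fit the three plug-in modules in the instrument frame in bay order, each pushed fully down on its connector end: first the narrowest in the narrow bay (one pip), next the middle one in the middle bay (two pips). Only then stand the wide module, which lies flat, upright on the desk on its connector end and let go of it, so that you can take it again from above and fit it in the wide bay (three pips). Last, set the loose cover on the frame so that its rim goes over both end plates and it sits down level; do not knock over the other modules or shift the bottle, spool or mug.

Things in the scene. Friction and masses are not known exactly. Their poses are not given: they have to be found in the camera images.
- frame: fixed instrument frame, open side up: grey sheet, 80 (x) x 170 (y) x 106 mm. Origin: centre of underside, on the desk; z up, y along the row of bays, -x the front with the pips. A black guide block 48 mm high has three pockets in a row, 64 mm long in x, 40 deep, 3 mm chamfers, 10 mm walls between. End plates 6 mm thick, 80 mm long, 106 high at y = +-82 mm; front and rear are open above 48 mm
- bay_1 (a point): narrow bay (one pip on the front), 30 mm in y: this point is the centre of the pocket's floor, 8 mm above the desk and 40 mm below the mouth; axes as the frame's
- bay_2 (a point): middle bay (two pips), 40 mm in y: centre of the pocket's floor, likewise
- bay_3 (a point): wide bay (three pips), 52 mm in y: centre of the pocket's floor, likewise
- frame_top (a point): point midway between the tops of the two end plates, 106 mm above the desk: the cover's plate comes to rest at this height
- narrow_module: narrowest module: aluminium box, black panel with two flat data sockets on top, 60 (x) x 26 (y) x 90 mm (z), 0.18 kg, stands upright at the start. Origin: centre of its connector end (the bottom); z points to the panel. The lowest 5 mm are 3 mm slimmer on each side; small fittings on the panel rise to 94 mm
- middle_module: middle module: same build, four coaxial sockets on its panel, 60 (x) x 36 (y) x 90 mm (z), 0.24 kg, stands upright at the start. Origin: centre of its connector end; z points to the panel
- wide_module: wide module: same build, round fan grille on its panel, 60 (x) x 48 (y) x 90 mm (z), 0.32 kg. Origin: centre of its connector end; z points to the panel. At the start it lies on one 60 x 90 mm face, so that its z axis is level, its origin 24 mm above the desk and its x axis level
- wide_module_middle (a point): middle of the wide module, 45 mm from its connector end; axes as the module's
- cover: loose cover of grey sheet, 92 (x) x 182 (y) mm, with a rim 14 mm deep turned down all round (3 mm thick; inside 86 x 176 mm), plate 3 mm thick. Lies rim down at the start. Origin: centre of the rim's lower edge; z up, y along its length. Seated, its origin is 92 mm above the desk, the rim reaching 14 mm below the tops of the end plates
- cover_handle (a point): middle of the cover's black bar handle, 45 mm above the cover's origin: bar 14 mm wide in x, 80 mm long in y, 12 mm high, its centre 28 mm above the plate, on two 12 mm posts at y = +-32 mm
- ipa_bottle: bystander: solvent bottle with blue cap, 61 mm across, 132 mm high; origin at the centre of its underside
- solder_spool: bystander: spool of solder, 53 mm across, 32 mm high; origin at the centre of its underside
- mug: bystander: dotted white mug, 82 mm across, 91 mm high; origin at the centre of its underside
- load_box: obstacle: small grey load box fixed on the desk, 44 x 50 mm, 62 mm high, with two binding posts on top (to 85 mm), the bench supply's red lead plugged into one; origin at the centre of its underside

How it is judged:
On the way, in this order (a step that is already met when the one before it is completed fails the run):
1. the narrowest module is fully down in the narrow bay and let go (horizontal distance between narrow_module and bay_1 below 0.006 m and z of narrow_module in the frame of bay_1 below 0.004 m and angle between narrow_module's own z axis and vertical below 0.06 rad and contact force between narrow_module and the fingers below 0.1 N), for 0.2 s.
2. the middle module is fully down in the middle bay and let go (horizontal distance between middle_module and bay_2 below 0.006 m and z of middle_module in the frame of bay_2 below 0.004 m and angle between middle_module's own z axis and vertical below 0.06 rad and contact force between middle_module and the fingers below 0.1 N), for 0.2 s.
3. the wide module stands upright on the desk on its connector end, let go (height (world z) of wide_module below 0.005 m and angle between wide_module's own z axis and vertical below 0.06 rad and horizontal distance between wide_module and bay_3 above 0.05 m and contact force between wide_module and the fingers below 0.1 N), for 0.2 s.
4. the wide module is fully down in the wide bay and let go (horizontal distance between wide_module and bay_3 below 0.006 m and z of wide_module in the frame of bay_3 below 0.004 m and angle between wide_module's own z axis and vertical below 0.06 rad and contact force between wide_module and the fingers below 0.1 N), for 0.2 s.
At the end, for the whole second after the job is handed in: each module upright (0.06 rad) and fully down in its own bay (within 4 mm of the floor, 6 mm of the centre); the cover at rest, level (0.03 rad) on both end plates, rim around them (height within 2.5 mm, centre 7 mm, along the frame within 0.1 rad) (horizontal distance between narrow_module and bay_1 below 0.006 m and z of narrow_module in the frame of bay_1 below 0.004 m and angle between each of narrow_module, middle_module, wide_module's own z axis and vertical below 0.06 rad and horizontal distance between middle_module and bay_2 below 0.006 m and z of middle_module in the frame of bay_2 below 0.004 m and horizontal distance between wide_module and bay_3 below 0.006 m and z of wide_module in the frame of bay_3 below 0.004 m and horizontal distance between cover and frame below 0.007 m and z of cover in the frame of frame between 0.0895 and 0.0945 m and angle between cover's own z axis and vertical below 0.03 rad and angle between the y axis of cover and the y axis of frame, either way round below 0.1 rad and linear speed of cover below 0.01 m/s); the robot touches nothing.
It fails at once if the narrowest or the middle module is knocked over (angle between any of narrow_module, middle_module's own z axis and vertical above 0.8 rad).
It fails at once if a bystander (bottle, spool, mug) is shifted by more than 30 mm (distance of any of ipa_bottle, solder_spool, mug from where it was at the start of the episode above 0.03 m).
It also fails if it takes over 72 s, if anything falls off the work surface, if the arm or the gripper's body presses on something with over 40 N, if the wrist force passes 120 N, or if a joint passes its speed limit or range.

## Working session

There is one attempt and no reset: what is moved stays moved. The work goes in short steps, Python scripts to look and compute and a shell command to move; the robot and the scene stay as the last step left them, time stands still between calls to the robot, and variables do not carry over. Pictures are saved under pics/ and viewed, at most 10 in all, crops included, and the job is handed in when it is done.

```bash
ls; mkdir -p pics
python3 - <<'E'
from plant import *
import cv2
o=observe(); print(o['ee_pos'],o['ee_rot'],o['time_s'])
for n in ['side','top','wrist']:
    cv2.imwrite(f'pics/{n}0.png',capture(n)[:,:,::-1]); c=camera_info(n); print(n,c)
E
```

```text
pics
[0.28816592 0.58192607 0.21340061] [ 2.27904125e-01  9.73683047e-01 -9.73607794e-04 -2.92499052e-04] 0.0
side {'camera_matrix': array([[478.96116818,   0.        , 320.81556655],
       [  0.        , 478.96116818, 243.03777545],
       [  0.        ,   0.        ,   1.        ]]), 'dist': array([0.00902292, 0.        , 0.        , 0.        , 0.        ]), 'world_from_camera': array([[ 0.93968893,  0.22238488, -0.25986474,  0.26192714],
       [-0.34169322,  0.64409701, -0.68438643, -0.69883808],
       [ 0.01518091,  0.73190437,  0.68123823,  0.83307433],
       [ 0.        ,  0.        ,  0.        ,  1.        ]])}
top {'camera_matrix': array([[608.14818979,   0.        , 313.59881027],
       [  0.        , 608.14818979, 237.18429872],
       [  0.        ,   0.        ,   1.        ]]), 'dist': array([-0.17395059,  0.        ,  0.        ,  0.        ,  0.        ]), 'world_from_camera': array([[-4.36718464e-03,  9.82145680e-01, -1.88071240e-01,
         1.73132210e-01],
       [-9.99895241e-01, -1.69344973e-03,  1.43749401e-02,
         5.46839659e-02],
       [ 1.37997961e-02,  1.88114315e-01,  9.82050187e-01,
         1.95961869e+00],
       [ 0.00000000e+00,  0.00000000e+00,  0.00000000e+00,
         1.00000000e+00]])}
wrist {'camera_matrix': array([[406.4327268 ,   0.        , 320.30759647],
       [  0.        , 406.4327268 , 239.19775238],
       [  0.        ,   0.        ,   1.        ]]), 'dist': array([0.01653822, 0.        , 0.        , 0.        , 0.        ]), 'world_from_camera': array([[ 4.42145820e-01, -8.66499368e-01, -2.31702219e-01,
         2.22974574e-01],
       [ 8.96942938e-01,  4.26947528e-01,  1.14931170e-01,
         6.14735147e-01],
       [-6.63096730e-04, -2.58640006e-01,  9.65973554e-01,
         3.82545994e-01],
       [ 0.00000000e+00,  0.00000000e+00,  0.00000000e+00,
         1.00000000e+00]])}
```

View pics/top0.png

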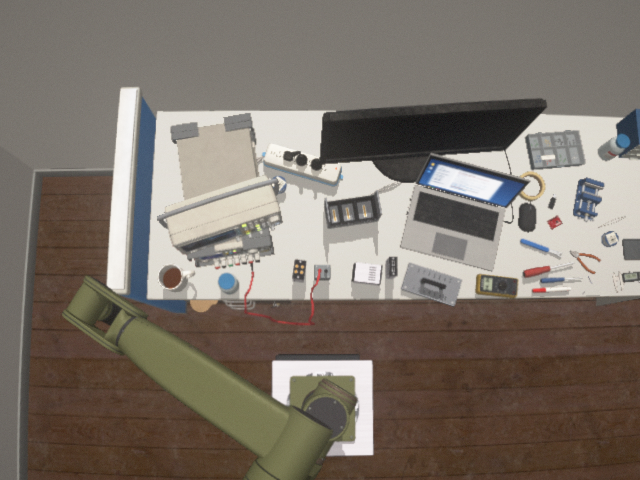

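View pics/side0.png

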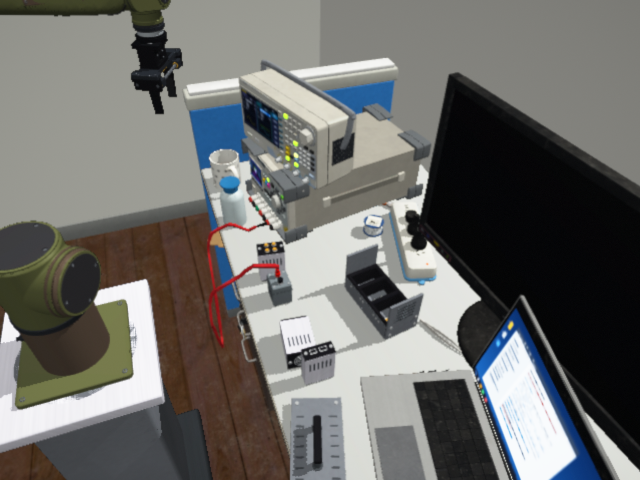

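The top view shows the frame at about (352,210), the middle module (four sockets) at (299,270), the load box at (322,272), the wide module lying at (367,273), the narrow module at (392,267) and the cover at (431,284). I'll enlarge.

Run:
```python
import cv2
t=cv2.imread('pics/top0.png')[180:310,280:480]; cv2.imwrite('pics/topc.png',cv2.resize(t,None,fx=4,fy=4,interpolation=cv2.INTER_CUBIC))
t=cv2.imread('pics/side0.png')[230:430,235:435]; cv2.imwrite('pics/sidec.png',cv2.resize(t,None,fx=3,fy=3,interpolation=cv2.INTER_CUBIC))
```

```text
(no output)
```

View pics/topc.png

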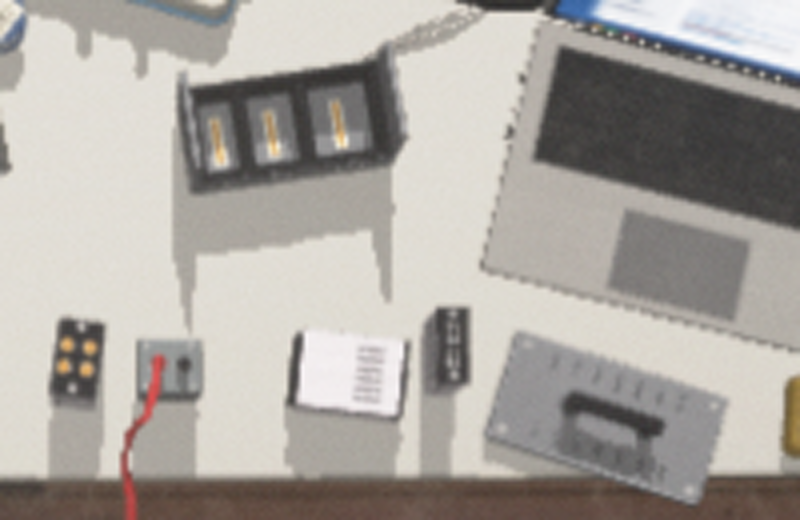

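View pics/sidec.png

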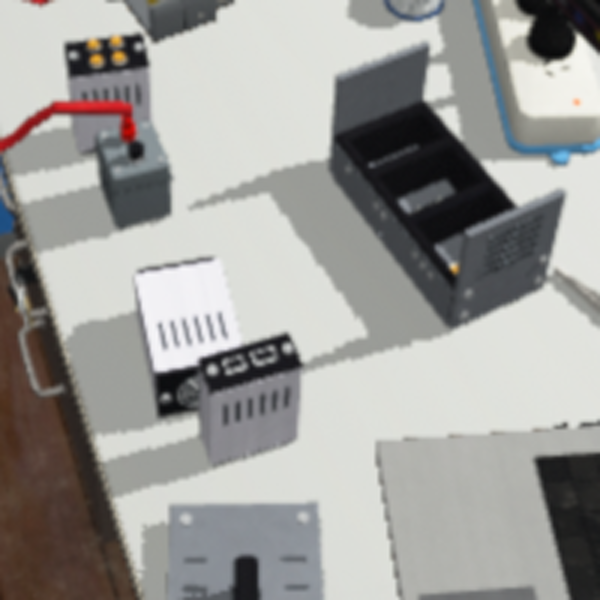

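The enlarged views show every part; the panel of the wide module faces right in the top view (-y), and its connector end faces left. Computing coarse poses.

```bash
cat > h.py <<'E'
import numpy as np, cv2
from scipy.spatial.transform import Rotation as R
from scipy.optimize import least_squares
def ray(ci,uv,z):
    p=cv2.undistortPoints(np.array(uv,float).reshape(-1,1,2),ci['camera_matrix'],ci['dist'])[:,0]
    W=ci['world_from_camera']; d=np.c_[p[:,0],-p[:,1],-np.ones(len(p))]@W[:3,:3].T
    return W[:3,3]+d*((np.asarray(z)-W[2,3])/d[:,2])[:,None] if np.ndim(z) else W[:3,3]+d*((z-W[2,3])/d[:,2])[:,None]
def proj(ci,P):
    W=ci['world_from_camera']; c=(np.asarray(P,float)-W[:3,3])@W[:3,:3]; c=c*[1,-1,-1]
    return cv2.projectPoints(c,np.zeros(3),np.zeros(3),ci['camera_matrix'],ci['dist'])[0][:,0]
def fit(ci,local,uv,x0):   # planar pose of known points: x,y,yaw
    local=np.asarray(local,float)
    def w(x):
        c,s=np.cos(x[2]),np.sin(x[2]); return np.c_[x[0]+c*local[:,0]-s*local[:,1],x[1]+s*local[:,0]+c*local[:,1],local[:,2]]
    r=least_squares(lambda x:(proj(ci,w(x))-uv).ravel(),x0,x_scale=[.01,.01,.05])
    return r.x, np.abs(r.fun).max()
def goto(o,pos,yaw,tilt=None):  # tool-frame shift cm and rotvec; tool down with tool y at world angle yaw+90deg
    Rt=R.from_quat(o['ee_rot'])
    s=Rt.inv().apply(np.array(pos)-o['ee_pos'])*100
    best=None
    for y in (yaw,yaw+np.pi):
        Rd=R.from_euler('z',y)*R.from_euler('x',np.pi)
        if tilt is not None: Rd=R.from_rotvec(tilt)*Rd
        v=(Rt.inv()*Rd).as_rotvec()
        if best is None or np.linalg.norm(v)<np.linalg.norm(best): best=v
    return s.round(2),best.round(3)
E
python3 - <<'E'
from plant import *; from h import *
ci=camera_info('top')
f=lambda c:[(280+(a+.5)/4-.5,180+(b+.5)/4-.5) for a,b in c]
for n,z,c in [('narrow',.09,[(437,308),(469,307),(467,383),(438,386)]),('middle',.09,[(63,319),(104,322),(95,400),(53,400)]),('wide',.048,[(298,330),(410,338),(402,417),(290,405)]),('cover',.017,[(517,332),(730,400),(698,503),(487,435)]),('handle',.051,[(567,397),(662,425)]),('box',.062,[(137,340),(203,340),(201,398),(137,398)]),('conn',.012,[(218,142),(271,133),(339,122)]),('plates',.106,[(181,73),(388,45),(407,145),(192,188)])]:
    p=ray(ci,f(c),z)[:,:2]; m=p.mean(0)
    e=[p[i]-p[i-1] for i in range(len(p))]
    print(n,m.round(3),p.round(3).tolist(),[round(float(np.linalg.norm(x)),3) for x in e],[round(float(np.degrees(np.arctan2(x[1],x[0]))),1) for x in e])
o=observe(); print(R.from_quat(o['ee_rot']).as_matrix().round(3))
E
```

```text
narrow [ 0.439 -0.219] [[0.469, -0.208], [0.47, -0.233], [0.41, -0.23], [0.408, -0.207]] [0.061, 0.025, 0.06, 0.023] [-0.7, -88.4, 176.9, 95.6]
middle [0.429 0.072] [[0.461, 0.084], [0.459, 0.052], [0.398, 0.06], [0.398, 0.092]] [0.064, 0.032, 0.061, 0.032] [-6.9, -94.3, 173.4, 89.9]
wide [ 0.424 -0.143] [[0.458, -0.102], [0.451, -0.191], [0.388, -0.183], [0.398, -0.095]] [0.06, 0.09, 0.064, 0.089] [-6.9, -94.3, 172.9, 83.6]
cover [ 0.39  -0.356] [[0.46, -0.283], [0.404, -0.457], [0.32, -0.427], [0.377, -0.256]] [0.088, 0.183, 0.089, 0.18] [-17.9, -108.1, 160.2, 71.7]
handle [ 0.391 -0.354] [[0.403, -0.316], [0.38, -0.392]] [0.079, 0.079] [73.2, -106.8]
box [0.425 0.001] [[0.448, 0.026], [0.448, -0.026], [0.402, -0.024], [0.403, 0.027]] [0.046, 0.052, 0.046, 0.05] [-0.3, -90.1, 177.5, 89.8]
conn [ 0.628 -0.09 ] [[0.62, -0.042], [0.627, -0.085], [0.637, -0.142]] [0.101, 0.044, 0.057] [99.6, -80.2, -80.6]
plates [ 0.622 -0.096] [[0.654, -0.008], [0.677, -0.173], [0.596, -0.185], [0.562, -0.016]] [0.093, 0.166, 0.082, 0.173] [4.8, -82.0, -171.0, 101.5]
[[-0.896  0.444 -0.001]
 [ 0.444  0.896 -0.001]
 [ 0.    -0.002 -1.   ]]
```

Run:
```python
from plant import *; from h import *
o=observe()
for p in [(.29,.58,.33),(.32,.15,.34),(.50,-.12,.33)]: print(goto(o,p,np.radians(92)))
```

```text
(array([ -0.25,  -0.12, -11.63]), array([-2.000e-03,  1.000e-03,  1.076e+00]))
(array([-22.02, -37.33, -12.57]), array([-2.000e-03,  1.000e-03,  1.076e+00]))
(array([-50.13, -53.54, -11.55]), array([-2.000e-03,  1.000e-03,  1.076e+00]))
```

```bash
python3 -m pendant '[[[9.5,0,0,-4,0,0,0],[9.5,0,0,-8,0,0,0],[9.5,-1,-2,-11.6,0,0,0],[9.5,-22,-37.3,-12.5,0,0,1.08],[9.5,-22,-37.3,-12.5,0,0,1.08],[9.5,-22,-37.3,-12.5,0,0,1.08],[9.5,-22,-37.3,-12.5,0,0,1.08],[9.5,-22,-37.3,-12.5,0,0,1.08],[9.5,-22,-37.3,-12.5,0,0,1.08],[9.5,-22,-37.3,-12.5,0,0,1.08]]]'
python3 - <<'E'
from plant import *; from h import *
o=observe(); print(o['time_s'],o['ee_pos'],o['joints'])
for p in [(.32,.15,.34),(.50,-.12,.33)]: print(goto(o,p,np.radians(92)))
E
```

```text
time_s: 0.98
ee_pos: [0.3103, 0.2679, 0.3365]
ee_rot: [0.621, 0.784, -0.0, 0.0]
ft_force: [1.0, -1.1, 0.2]
finger_gap: 0.0952
finger_force: 0.0
0.9833 [0.31034089 0.26792013 0.33650073] [ 5.81223396e-01 -4.77856556e-01  1.97351496e+00 -2.27588429e-04
  1.64601524e+00  3.50369790e-01]
(array([-11.7 ,  -1.76,  -0.35]), array([0.   , 0.   , 0.196]))
(array([-42.1 ,   9.59,   0.66]), array([0.   , 0.   , 0.196]))
```

```bash
python3 -m pendant '[[[9.5,-4,0,0,0,0,0.1],[9.5,-8,0,0,0,0,0.19],[9.5,-42,9.6,0.6,0,0,0.19],[9.5,-42,9.6,0.6,0,0,0.19],[9.5,-42,9.6,0.6,0,0,0.19],[9.5,-42,9.6,0.6,0,0,0.19],[9.5,-42,9.6,0.6,0,0,0.19],[9.5,-42,9.6,0.6,0,0,0.19],[9.5,-42,9.6,0.6,0,0,0.19],[9.5,-42,9.6,0.6,0,0,0.19]]]'
cat > snap.py <<'E'
import sys,pickle; from plant import *; from h import *
n=sys.argv[1]; ci=camera_info('wrist'); im=capture('wrist')[:,:,::-1]; pickle.dump(ci,open(f'pics/{n}.pkl','wb')); cv2.imwrite(f'pics/{n}.png',im)
if len(sys.argv)>2:
    x0,y0,x1,y1,s=map(int,sys.argv[2:]); im=im[y0:y1,x0:x1]; im=cv2.resize(im,None,fx=s,fy=s,interpolation=cv2.INTER_CUBIC); cv2.imwrite(f'pics/{n}c.png',im)
E
python3 snap.py w1
```

```text
time_s: 1.82
ee_pos: [0.4931, -0.1009, 0.3309]
ee_rot: [0.691, 0.723, 0.0, -0.0]
ft_force: [0.9, 0.8, 0.5]
finger_gap: 0.0952
finger_force: 0.0
```

View pics/w1.png

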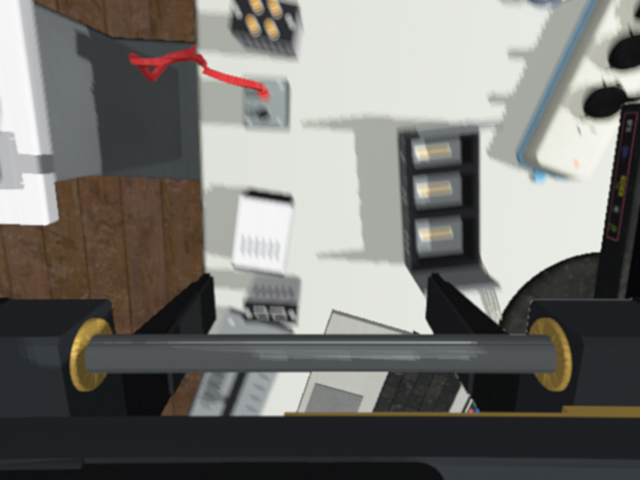

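The wrist view shows the frame at (440,195), the wide module at (264,232), the narrow one at (272,298) and the load box at (267,103). I'll enlarge the frame and the modules.

Run:
```python
import cv2,numpy as np
t=cv2.imread('pics/w1.png'); r=lambda a:cv2.resize(a,None,fx=4,fy=4,interpolation=cv2.INTER_CUBIC)
cv2.imwrite('pics/w1c.png',np.hstack([r(t[115:265,395:495]),r(t[180:330,225:310])]))
```

```text
(no output)
```

View pics/w1c.png

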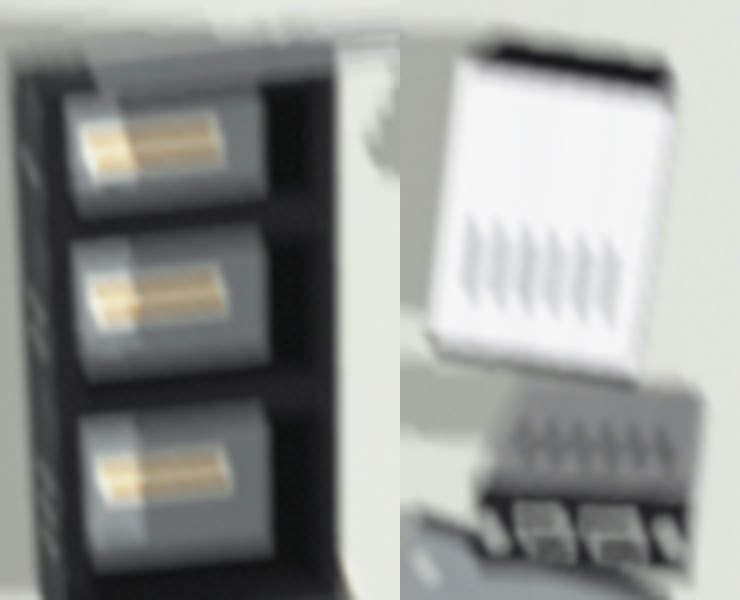

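Run:
```python
from plant import *; from h import *; import pickle
ci=pickle.load(open('pics/w1.pkl','rb'))
F=lambda c:np.array([(395+(a-1.5)/4,115+(b-1.5)/4) for a,b in c])
N=lambda c:np.array([(225+(a-401.5)/4,180+(b-1.5)/4) for a,b in c])
for z in(.010,.014): print('frame',fit(ci,[(0,.056,z),(0,.011,z),(0,-.045,z)],F([(152,148),(158,297),(165,473)]),[.63,-.1,.17]))
a,b=.03,.013
print('narrow',fit(ci,[(-a,b,.09),(a,b,.09),(a,-b,.09),(-a,-b,.09)],N([(478,490),(690,503),(690,580),(485,556)]),[.439,-.219,0]))
print('wide',fit(ci,[(-a,.04,.048),(a,.04,.048),(a,-.045,.048),(-a,-.045,.048)],N([(460,60),(673,92),(638,382),(430,340)]),[.424,-.143,-.1]))
print('cam',ci['world_from_camera'][:3,3])
o=observe();print(o['ee_pos'],o['time_s'])
print(goto(o,(.439,-.219,.20),np.radians(90)))
```

```text
frame (array([ 0.63181722, -0.10035045,  0.16066342]), np.float64(0.754743053359249))
frame (array([ 0.63067318, -0.09984883,  0.16124826]), np.float64(1.1095334497579756))
narrow (array([ 0.44495898, -0.22320862, -0.03197778]), np.float64(3.080988943077273))
wide (array([ 0.42887571, -0.14424741, -0.10996963]), np.float64(1.6260944750434874))
cam [ 0.48942965 -0.02820303  0.49978212]
[ 0.49528791 -0.10627675  0.32928229] 1.8667
(array([-10.98,  -6.07,  12.98]), array([-0.001,  0.004,  0.041]))
```

```bash
python3 -m pendant '[[[9.5,-11,-5.5,18,0,0,0.05],[9.5,-11,-5.5,18,0,0,0.05],[9.5,-11,-5.5,18,0,0,0.05],[9.5,-11,-5.5,18,0,0,0.05],[9.5,-11,-5.5,18,0,0,0.05],[9.5,-11,-5.5,18,0,0,0.05],[9.5,-11,-5.5,18,0,0,0.05],[9.5,-11,-5.5,18,0,0,0.05],[9.5,-11,-5.5,18,0,0,0.05],[9.5,-11,-5.5,18,0,0,0.05]]]' 15
python3 - <<'E'
from plant import *; from h import *
o=observe(); print(o['time_s'],o['ee_pos'],o['joints'].round(2),o['qvel'].round(3))
for z in (.3,.052): print(goto(o,(.442,-.220,z),np.radians(89)))
E
```

```text
time_s: 2.7
ee_pos: [0.4447, -0.2111, 0.1541]
ee_rot: [0.708, 0.706, 0.001, 0.002]
ft_force: [0.8, 0.1, 0.3]
finger_gap: 0.095
finger_force: 0.0
2.7 [ 0.44472757 -0.21111263  0.15406492] [-0.55 -0.19  2.06  0.    1.27 -0.55] [ 0.001 -0.     0.004 -0.002 -0.001 -0.003]
(array([ -0.92,  -0.21, -14.59]), array([0.004, 0.002, 0.015]))
(array([-0.87, -0.31, 10.21]), array([0.004, 0.002, 0.015]))
```

```bash
python3 -m pendant '[[[9.5,-0.9,-0.3,4,0,0,0.015],[9.5,-0.9,-0.3,7,0,0,0.015],[9.5,-0.9,-0.3,10.2,0,0,0.015],[9.5,-0.9,-0.3,10.2,0,0,0.015],[9.5,-0.9,-0.3,10.2,0,0,0.015],[5,-0.9,-0.3,10.2,0,0,0.015],[5,-0.9,-0.3,10.2,0,0,0.015],[5,-0.9,-0.3,10.2,0,0,0.015],[5,-0.9,-0.3,10.2,0,0,0.015],[5,-0.9,-0.3,10.2,0,0,0.015]]]' 20
python3 -m pendant '[[[5,0,0,0,0,0,0],[5,0,0,0,0,0,0],[5,0,0,0,0,0,0],[5,0,0,-2,0,0,0],[5,0,0,-4,0,0,0],[5,0,0,-6,0,0,0],[5,0,0,-8,0,0,0],[5,0,0,-10,0,0,0],[5,0,0,-10,0,0,0],[5,0,0,-10,0,0,0]]]'
python3 - <<'E'
from plant import *; from h import *
cv2.imwrite('pics/top1.png',capture('top')[:,:,::-1]);cv2.imwrite('pics/side1.png',capture('side')[:,:,::-1])
E
python3 snap.py w2
```

```text
time_s: 3.53
ee_pos: [0.4405, -0.2205, 0.0505]
ee_rot: [0.714, 0.7, 0.0, 0.001]
ft_force: [0.2, -0.5, -1.5]
finger_gap: 0.0672
finger_force: 0.0
time_s: 4.37
ee_pos: [0.44, -0.2203, 0.1494]
ee_rot: [0.714, 0.7, 0.0, 0.001]
ft_force: [0.5, 1.4, -1.3]
finger_gap: 0.0601
finger_force: 20.0
```

Run:
```python
from plant import *; from h import *
u,v=proj(camera_info('side'),[[.44,-.22,.19]])[0].astype(int); print(u,v)
a=cv2.imread('pics/side1.png')[v-50:v+100,u-50:u+50]; b=cv2.imread('pics/w2.png')[180:480,160:480]
cv2.imwrite('pics/c2.png',np.hstack([cv2.resize(a,(400,600)),cv2.resize(b,(400,375))[:] if 0 else cv2.copyMakeBorder(cv2.resize(b,(400,375)),0,225,0,0,0)]))
```

```text
317 315
```

View pics/c2.png

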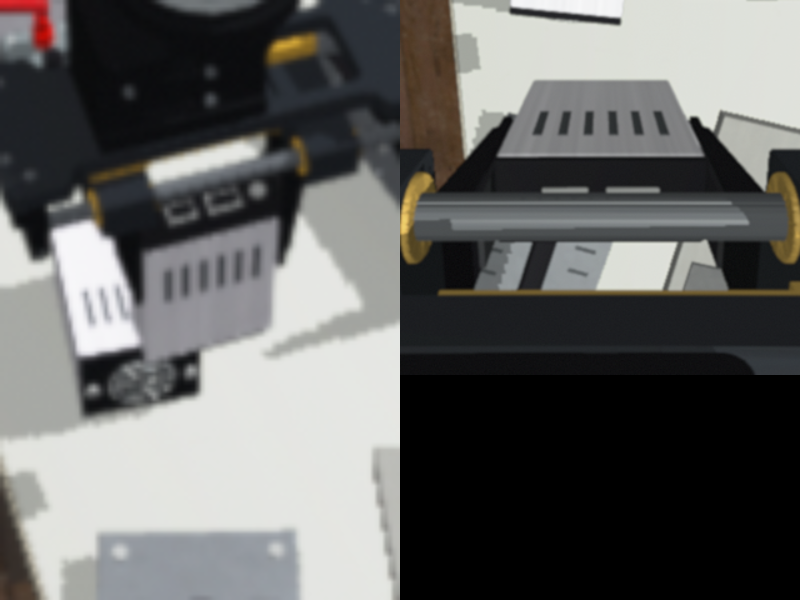

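Run:
```python
from plant import *; from h import *; import pickle
ci=pickle.load(open('pics/w2.pkl','rb'))
print(ray(ci,[(238.4,305.6),(402.4,305.6)],.1889).round(4), ray(ci,[(268,244.8),(372,244.8)],.1039).round(4))
# side check
c=camera_info('side'); u0,v0=317-50,315-50
print(ray(c,[(u0+143/4,v0+252/4),(u0+278/4,v0+218/4)],.1889).round(4), ray(c,[(u0+145/4,v0+357/4),(u0+270/4,v0+328/4)],.1039).round(4))
o=observe();print(o['ee_pos'],R.from_quat(o['ee_rot']).as_matrix().round(3).tolist())
```

```text
[[ 0.4112 -0.2034  0.1889]
 [ 0.4667 -0.2043  0.1889]] [[ 0.4104 -0.2059  0.1039]
 [ 0.4667 -0.2068  0.1039]]
[[ 0.4088 -0.2361  0.1889]
 [ 0.468  -0.2381  0.1889]] [[ 0.4107 -0.2301  0.1039]
 [ 0.469  -0.2343  0.1039]]
[ 0.43854066 -0.21936125  0.14686165] [[0.019, 1.0, -0.003], [1.0, -0.019, 0.002], [0.002, -0.003, -1.0]]
```

```bash
python3 -m pendant '[[[5,0,0,-4,0,0,0],[5,2,2,-8,0,0,0],[5,11,9,-15,0,0,0],[5,11,9,-15,0,0,0],[5,11,9,-15,0,0,0],[5,11,9,-15,0,0,0],[5,11,9,-15,0,0,0],[5,11,9,-15,0,0,0],[5,11,9,-15,0,0,0],[5,11,9,-15,0,0,0]]]'
cat > gold.py <<'E'
import sys,pickle; from h import *
n=sys.argv[1]; t=cv2.imread(f'pics/{n}.png'); h=cv2.cvtColor(t,cv2.COLOR_BGR2HSV)
m=cv2.inRange(h,(10,50,110),(28,255,255)); m[:,:int(sys.argv[2])]=0; m[300:]=0; m=cv2.morphologyEx(m,cv2.MORPH_CLOSE,np.ones((5,5)))
k,_,s,c=cv2.connectedComponentsWithStats(m); b=[(c[i].round(1).tolist(),s[i].tolist()) for i in range(1,k) if 60<s[i][4]<900]; b.sort(key=lambda e:e[0][1]); print(b)
E
python3 snap.py w3; python3 gold.py w3 350; python3 gold.py w1 350
```

```text
time_s: 5.35
ee_pos: [0.5304, -0.1126, 0.2967]
ee_rot: [0.714, 0.7, -0.001, -0.002]
ft_force: [0.4, 0.3, -1.6]
finger_gap: 0.0601
finger_force: 20.0
[([404.9, 130.8], [388, 126, 34, 10, 155]), ([409.5, 172.1], [393, 168, 33, 9, 156]), ([415.0, 220.5], [399, 216, 32, 9, 138])]
[([433.0, 151.3], [418, 146, 31, 11, 227]), ([435.0, 188.9], [420, 184, 30, 11, 207]), ([435.7, 233.5], [422, 229, 29, 10, 197])]
```

```bash
cat > ff.py <<'E'
import sys,pickle; from plant import *; from h import *
D={'w3':[(404.9,130.8),(409.5,172.1),(415,220.5)],'w1':[(433,151.3),(435,188.9),(435.7,233.5)]}
for n,d in D.items():
    ci=pickle.load(open(f'pics/{n}.pkl','rb'))
    for z in(.01,.016,.022): print(n,z,fit(ci,[(0,.056,z),(0,.011,z),(0,-.045,z)],np.array(d),[.63,-.1,.17]))
o=observe();print(o['ee_pos'],o['qvel'].round(3))
x,y,t=.630,-.099,.162
B={k:(x-np.sin(t)*d,y+np.cos(t)*d) for k,d in((1,.056),(2,.011),(3,-.045))}; print(B)
print(goto(o,(*B[1],.20),np.pi/2+t))
E
python3 ff.py
```

```text
w3 0.01 (array([ 0.63047078, -0.09671098,  0.15082889]), np.float64(0.25333159272821604))
w3 0.016 (array([ 0.62920361, -0.09610907,  0.15157168]), np.float64(0.8798182134151205))
w3 0.022 (array([ 0.62793675, -0.09550813,  0.15233333]), np.float64(1.5234242388076211))
w1 0.01 (array([ 0.63219547, -0.10045351,  0.15258349]), np.float64(0.5205576033550301))
w1 0.016 (array([ 0.63047384, -0.09969999,  0.15346458]), np.float64(0.790078987907691))
w1 0.022 (array([ 0.62875254, -0.09894723,  0.15436641]), np.float64(1.3385953847605094))
[ 0.5305433  -0.11267267  0.29712971] [ 0.002 -0.004 -0.011  0.004  0.001  0.004]
{1: (np.float64(0.6209676288912103), np.float64(-0.04373322632762882)), 2: (np.float64(0.6282257842464878), np.float64(-0.08814402660006995)), 3: (np.float64(0.6372581553552774), np.float64(-0.14341080027244113))}
(array([7.07, 8.93, 9.69]), array([-0.003, -0.001, -0.183]))
```

```bash
python3 -m pendant '[[[5,3.5,4,0,0,0,-0.08],[5,7.3,8.9,0,0,0,-0.176],[5,7.3,8.9,2,0,0,-0.176],[5,7.3,8.9,12.2,0,0,-0.176],[5,7.3,8.9,12.2,0,0,-0.176],[5,7.3,8.9,12.2,0,0,-0.176],[5,7.3,8.9,12.2,0,0,-0.176],[5,7.3,8.9,12.2,0,0,-0.176],[5,7.3,8.9,12.2,0,0,-0.176],[5,7.3,8.9,12.2,0,0,-0.176]]]'
cat > st.py <<'E'
import sys; from plant import *; from h import *
o=observe(); m=R.from_quat(o['ee_rot']).as_matrix(); print(o['time_s'],o['ee_pos'].round(4),'yaw',np.arctan2(m[1,0],m[0,0]).round(4),'z',m[:,2].round(4),'ft',o['ft_force'].round(1),'gap',round(float(o['finger_gap']),4),'j',o['joints'].round(2))
a=list(map(float,sys.argv[1:]))
if a: print(goto(o,a[:3],a[3]))
E
python3 st.py .6212 -.0415 .06 1.728
```

```text
time_s: 6.23
ee_pos: [0.6238, -0.0413, 0.1806]
ee_rot: [0.65, 0.76, 0.001, 0.002]
ft_force: [-0.4, -1.0, -1.4]
finger_gap: 0.0601
finger_force: 20.0
6.2333 [ 0.6238 -0.0413  0.1806] yaw 1.7271 z [ 5.2e-03 -8.0e-04 -1.0e+00] ft [-0.4 -1.  -1.4] gap 0.0601 j [-0.15  0.09  1.75 -0.    1.3  -0.31]
(array([ 0.04, -0.32, 12.06]), array([ 0.005,  0.002, -0.001]))
```

```bash
python3 -m pendant '[[[5,0,-0.2,4,0,0,0],[5,0,-0.2,6.5,0,0,0],[5,0,-0.2,7.5,0,0,0],[5,0,-0.2,8.5,0,0,0],[5,0,-0.2,9.5,0,0,0],[5,0,-0.2,10.5,0,0,0],[5,0,-0.2,11.5,0,0,0],[5,0,-0.2,12,0,0,0],[5,0,-0.2,12,0,0,0],[5,0,-0.2,12,0,0,0]]]'
python3 st.py .6212 -.0415 .0585 1.728
```

```text
time_s: 7.07
ee_pos: [0.6207, -0.0409, 0.0576]
ee_rot: [0.649, 0.76, 0.0, 0.0]
ft_force: [-0.2, -0.7, -2.2]
finger_gap: 0.0595
finger_force: 20.0
7.0667 [ 0.6207 -0.0409  0.0576] yaw 1.7279 z [ 9.e-04 -1.e-04 -1.e+00] ft [-0.2 -0.7 -2.2] gap 0.0595 j [-0.15  0.21  1.84 -0.    1.1  -0.31]
(array([-0.07,  0.04, -0.09]), array([ 0.001,  0.   , -0.   ]))
```

```bash
python3 -m pendant '[[[5,0,0,0.3,0,0,0],[5,0,0,0.3,0,0,0],[5,0,0,0.3,0,0,0],[5,0,0,0.3,0,0,0],[5,0,0,0.3,0,0,0],[5,0,0,0.3,0,0,0],[5,0,0,0.3,0,0,0],[5,0,0,0.3,0,0,0],[5,0,0,0.3,0,0,0],[5,0,0,0.3,0,0,0]]]'; python3 st.py
```

```text
time_s: 7.9
ee_pos: [0.6208, -0.0409, 0.0575]
ee_rot: [0.649, 0.76, 0.0, 0.0]
ft_force: [-6.3, 0.5, 11.8]
finger_gap: 0.0602
finger_force: 20.0
7.9 [ 0.6208 -0.0409  0.0575] yaw 1.7279 z [ 4.e-04 -2.e-04 -1.e+00] ft [-6.3  0.5 11.8] gap 0.0602 j [-0.15  0.21  1.84 -0.    1.1  -0.31]
```

```bash
python3 -m pendant '[[[5,0,0,-0.3,0,0,0],[9.5,0,0,-0.3,0,0,0],[9.5,0,0,-0.3,0,0,0],[9.5,0,0,-0.3,0,0,0],[9.5,0,0,-0.3,0,0,0],[9.5,0,0,-4,0,0,0],[9.5,0,0,-8,0,0,0],[9.5,0,0,-12,0,0,0],[9.5,0,0,-14,0,0,0],[9.5,0,0,-14,0,0,0]]]'; python3 st.py .429 .072 .2 1.466
```

```text
time_s: 8.73
ee_pos: [0.6239, -0.0414, 0.2019]
ee_rot: [0.649, 0.76, 0.003, 0.005]
ft_force: [0.5, 0.4, 0.5]
finger_gap: 0.0945
finger_force: 0.0
8.7333 [ 0.6239 -0.0414  0.2019] yaw 1.7278 z [ 0.012  -0.0018 -0.9999] ft [0.5 0.4 0.5] gap 0.0945 j [-0.15  0.07  1.73  0.    1.33 -0.31]
(array([ 14.24, -17.48,  -0.07]), array([0.012, 0.002, 0.262]))
```

```bash
python3 -m pendant '[[[9.5,14.2,-17.5,0,0,0,0.26],[9.5,14.2,-17.5,0,0,0,0.26],[9.5,14.2,-17.5,0,0,0,0.26],[9.5,14.2,-17.5,0,0,0,0.26],[9.5,14.2,-17.5,0,0,0,0.26],[9.5,14.2,-17.5,0,0,0,0.26],[9.5,14.2,-17.5,0,0,0,0.26],[9.5,14.2,-17.5,6,0,0,0.26],[9.5,14.2,-17.5,6,0,0,0.26],[9.5,14.2,-17.5,6,0,0,0.26]]]'; python3 st.py .429 .072 .052 1.466
```

```text
time_s: 9.57
ee_pos: [0.422, 0.0715, 0.1287]
ee_rot: [0.743, 0.67, -0.004, -0.003]
ft_force: [-0.4, 0.5, -0.4]
finger_gap: 0.0952
finger_force: 0.0
9.5667 [0.422  0.0715 0.1287] yaw 1.4677 z [-9.6e-03 -7.0e-04 -1.0e+00] ft [-0.4  0.5 -0.4] gap 0.0952 j [ 0.04 -0.32  2.21 -0.    1.26  0.15]
(array([0.13, 0.76, 7.66]), array([-0.009,  0.002,  0.002]))
```

```bash
python3 -m pendant '[[[9.5,0,0.1,0,0,0,0],[9.5,0,0.1,4,0,0,0],[9.5,0,0.1,8,0,0,0],[9.5,0,0.1,8.8,0,0,0],[9.5,0,0.1,8.8,0,0,0],[9.5,0,0.1,8.8,0,0,0],[5,0,0.1,8.8,0,0,0],[5,0,0.1,8.8,0,0,0],[5,0,0.1,8.8,0,0,0],[5,0,0.1,8.8,0,0,0]]]'; python3 st.py .429 .072 .052 1.466
```

```text
time_s: 10.4
ee_pos: [0.4273, 0.072, 0.0477]
ee_rot: [0.743, 0.67, 0.001, 0.001]
ft_force: [0.3, 0.0, 1.1]
finger_gap: 0.0739
finger_force: 0.0
10.4 [0.4273 0.072  0.0477] yaw 1.4678 z [ 2.7e-03  1.0e-04 -1.0e+00] ft [0.3 0.  1.1] gap 0.0739 j [ 0.04 -0.2   2.27  0.    1.08  0.15]
(array([ 0.02,  0.17, -0.43]), array([ 0.003, -0.   ,  0.002]))
```

```bash
python3 -m pendant '[[[5,0,0.1,-0.4,0,0,0],[5,0,0.1,-0.4,0,0,0],[5,0,0.1,-0.4,0,0,0],[5,0,0.1,-0.4,0,0,0],[5,0,0.1,-0.4,0,0,0],[5,0,0.1,-0.4,0,0,0],[5,0,0.1,-0.4,0,0,0],[5,0,0.1,-0.4,0,0,0],[5,0,0.1,-0.4,0,0,0],[5,0,0.1,-0.4,0,0,0]]]' 20; python3 st.py
python3 -m pendant '[[[5,0,0,-4,0,0,0],[5,0,0,-8,0,0,0],[5,0,0,-12,0,0,0],[5,0,0,-14,0,0,0],[5,0,0,-14,0,0,0],[5,0,0,-14,0,0,0],[5,0,0,-14,0,0,0],[5,0,0,-14,0,0,0],[5,0,0,-14,0,0,0],[5,0,0,-14,0,0,0]]]'; python3 st.py .6283 -.0859 .19 1.728
python3 snap.py w4 160 180 480 480 2
```

```text
time_s: 11.23
ee_pos: [0.4285, 0.0718, 0.0515]
ee_rot: [0.743, 0.67, 0.001, 0.001]
ft_force: [0.3, -0.1, 5.3]
finger_gap: 0.0611
finger_force: 19.5
11.2333 [0.4285 0.0718 0.0515] yaw 1.4679 z [ 2.7e-03 -1.0e-04 -1.0e+00] ft [ 0.3 -0.1  5.3] gap 0.0611 j [ 0.04 -0.21  2.26 -0.    1.09  0.15]
time_s: 12.07
ee_pos: [0.4261, 0.0718, 0.1882]
ee_rot: [0.743, 0.67, -0.001, -0.001]
ft_force: [-1.0, -0.0, -2.2]
finger_gap: 0.0611
finger_force: 19.5
12.0667 [0.4261 0.0718 0.1882] yaw 1.4678 z [-3.6e-03 -1.0e-04 -1.0e+00] ft [-1.  -0.  -2.2] gap 0.0611 j [ 0.04 -0.37  2.14  0.    1.37  0.15]
(array([-13.61,  21.73,  -0.25]), array([-0.004,  0.   , -0.26 ]))
```

View pics/w4c.png

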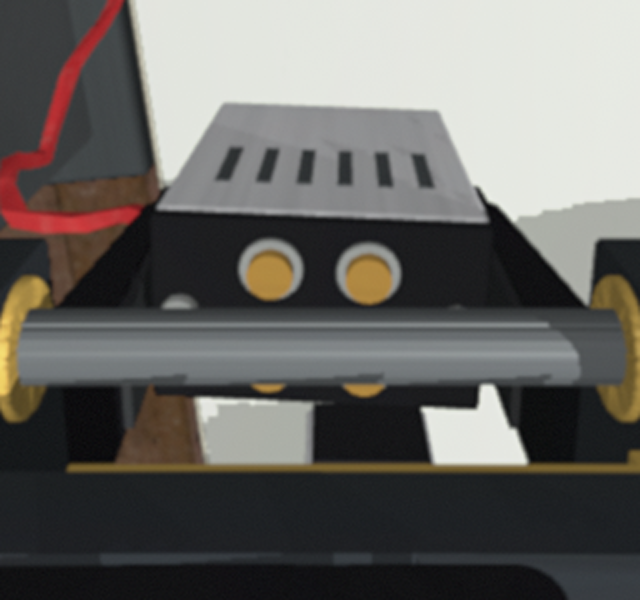

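The middle module is in the hand, turned about 2° between the pads; its near panel edge runs from (240,284) to (403,290) in the full picture.

```bash
python3 - <<'E'
from plant import *; from h import *; import pickle
ci=pickle.load(open('pics/w4.pkl','rb')); W=ci['world_from_camera']; print(W[:3,3])
p=ray(ci,[(160+158/2,180+209/2),(160+486/2,180+219/2),(160+155/2,180+393/2),(160+477/2,180+406/2)],.2267); print(p.round(4))
o=observe();print(o['ee_pos'])
Rt=R.from_quat(o['ee_rot']).inv(); print(Rt.apply(p-o['ee_pos']).round(4))
E
python3 st.py .6283 -.0859 .19 1.728
```

```text
[0.43386178 0.14423995 0.35699577]
[[0.4007 0.0965 0.2267]
 [0.4563 0.089  0.2267]
 [0.3947 0.0612 0.2267]
 [0.4529 0.0527 0.2267]]
[0.42640939 0.0718025  0.18866157]
[[ 0.0219 -0.0282 -0.038 ]
 [ 0.0202  0.0279 -0.0381]
 [-0.0138 -0.0305 -0.0379]
 [-0.0163  0.0282 -0.0381]]
12.1167 [0.4264 0.0718 0.1887] yaw 1.4678 z [-2.8e-03 -2.0e-04 -1.0e+00] ft [-0.2  0.3 -2.2] gap 0.0606 j [ 0.04 -0.37  2.14 -0.    1.37  0.15]
(array([-13.61,  21.7 ,  -0.19]), array([-0.003,  0.   , -0.26 ]))
```

```bash
python3 -m pendant '[[[5,-13.9,21.8,0,0,0,-0.297],[5,-13.9,21.8,0,0,0,-0.297],[5,-13.9,21.8,0,0,0,-0.297],[5,-13.9,21.8,0,0,0,-0.297],[5,-13.9,21.8,0,0,0,-0.297],[5,-13.9,21.8,0,0,0,-0.297],[5,-13.9,21.8,0,0,0,-0.297],[5,-13.9,21.8,0,0,0,-0.297],[5,-13.9,21.8,0,0,0,-0.297],[5,-13.9,21.8,0,0,0,-0.297]]]'; python3 st.py .6289 -.0888 .06 1.765
```

```text
time_s: 12.95
ee_pos: [0.6287, -0.088, 0.1896]
ee_rot: [0.635, 0.772, -0.0, -0.001]
ft_force: [0.7, 0.2, -1.1]
finger_gap: 0.0601
finger_force: 20.0
12.95 [ 0.6287 -0.088   0.1896] yaw 1.7654 z [-1.5e-03  6.0e-04 -1.0e+00] ft [ 0.7  0.2 -1.1] gap 0.0601 j [-0.22  0.11  1.71  0.    1.33 -0.42]
(array([-0.1 ,  0.02, 12.96]), array([-0.001, -0.001,  0.   ]))
```

```bash
python3 -m pendant '[[[5,-0.1,0,4,0,0,0.03],[5,-0.1,0,6.5,0,0,0.03],[5,-0.1,0,7.5,0,0,0.03],[5,-0.1,0,8.5,0,0,0.03],[5,-0.1,0,9.5,0,0,0.03],[5,-0.1,0,10.5,0,0,0.03],[5,-0.1,0,11.5,0,0,0.03],[5,-0.1,0,12.5,0,0,0.03],[5,-0.1,0,13,0,0,0.03],[5,-0.1,0,13.2,0,0,0.03]]]'; python3 st.py
python3 -m pendant '[[[5,0,0,0.2,0,0,0],[5,0,0,0.2,0,0,0],[5,0,0,0.2,0,0,0],[5,0,0,0.2,0,0,0],[5,0,0,0.2,0,0,0],[5,0,0,0.2,0,0,0],[5,0,0,0.2,0,0,0],[5,0,0,0.2,0,0,0],[5,0,0,0.2,0,0,0],[5,0,0,0.2,0,0,0]]]'; python3 st.py
```

```text
time_s: 13.78
ee_pos: [0.6297, -0.0897, 0.0595]
ee_rot: [0.647, 0.763, -0.001, -0.001]
ft_force: [-9.1, 3.0, 14.6]
finger_gap: 0.0598
finger_force: 20.0
13.7833 [ 0.6297 -0.0897  0.0595] yaw 1.7349 z [-2.2e-03  5.0e-04 -1.0e+00] ft [-9.1  3.  14.6] gap 0.0598 j [-0.23  0.23  1.8  -0.    1.11 -0.39]
time_s: 14.62
ee_pos: [0.6297, -0.0897, 0.0595]
ee_rot: [0.647, 0.763, -0.001, -0.001]
ft_force: [-9.3, 2.5, 13.5]
finger_gap: 0.0602
finger_force: 20.0
14.6167 [ 0.6297 -0.0897  0.0595] yaw 1.735 z [-2.2e-03  4.0e-04 -1.0e+00] ft [-9.3  2.5 13.5] gap 0.0602 j [-0.23  0.23  1.8  -0.    1.11 -0.39]
```

```bash
python3 -m pendant '[[[5,0,0,-0.3,0,0,0],[9.5,0,0,-0.3,0,0,0],[9.5,0,0,-0.3,0,0,0],[9.5,0,0,-0.3,0,0,0],[9.5,0,0,-0.3,0,0,0],[9.5,0,0,-4,0,0,0],[9.5,0,0,-8,0,0,0],[9.5,0,0,-12,0,0,0],[9.5,0,0,-14,0,0,0],[9.5,0,0,-14,0,0,0]]]'
cat > wd.py <<'E'
import sys; from plant import *; from h import *
def pose(o,G,psi,al,back):
    u=np.array([np.cos(psi),np.sin(psi),0]); zt=R.from_rotvec(al*u).apply([0,0,-1.])
    return goto(o,np.array(G)+(.019-back)*zt,np.pi/2+psi,al*u)
if __name__=='__main__':
    a=list(map(float,sys.argv[1:])); print(pose(observe(),a[:3],a[3],np.radians(a[4]),a[5]))
E
python3 st.py; python3 wd.py .4237 -.156 .027 -.108 30 .12; python3 wd.py .4237 -.156 .027 -.108 30 0
```

```text
time_s: 15.45
ee_pos: [0.6336, -0.0906, 0.204]
ee_rot: [0.647, 0.763, 0.003, 0.005]
ft_force: [0.2, -0.9, 0.3]
finger_gap: 0.0948
finger_force: 0.0
15.45 [ 0.6336 -0.0906  0.204 ] yaw 1.7348 z [ 0.012  -0.0027 -0.9999] ft [ 0.2 -0.9  0.3] gap 0.0948 j [-0.23  0.1   1.69  0.    1.34 -0.39]
(array([ -7.85, -23.23,   8.73]), array([-0.06 ,  0.523,  0.269]))
(array([ -2.02, -21.74,  19.11]), array([-0.06 ,  0.523,  0.269]))
```

```bash
python3 -m pendant '[[[9.5,-1.5,-4,0,0,0.05,0.03],[9.5,-3,-8,0,0,0.1,0.06],[9.5,-5,-14,0,-0.02,0.3,0.15],[9.5,-8,-23,8.7,-0.06,0.52,0.27],[9.5,-8,-23,8.7,-0.06,0.52,0.27],[9.5,-8,-23,8.7,-0.06,0.52,0.27],[9.5,-8,-23,8.7,-0.06,0.52,0.27],[9.5,-8,-23,8.7,-0.06,0.52,0.27],[9.5,-8,-23,8.7,-0.06,0.52,0.27],[9.5,-8,-23,8.7,-0.06,0.52,0.27]]]'
python3 snap.py w5 0 0 640 480 1; python3 st.py;  python3 wd.py .4237 -.156 .027 -.108 30 0
```

```text
time_s: 16.28
ee_pos: [0.4169, -0.2063, 0.1096]
ee_rot: [0.72, 0.644, 0.188, -0.176]
ft_force: [0.8, -0.5, -0.8]
finger_gap: 0.0952
finger_force: 0.0
16.3333 [ 0.4174 -0.2062  0.1102] yaw 1.4573 z [ 0.0452  0.4953 -0.8676] ft [ 0.  -0.2 -0. ] gap 0.0951 j [-0.82  0.01  2.03  0.38  1.48 -0.81]
(array([ 0.26,  0.18, 11.64]), array([-0.008,  0.003, -0.005]))
```

View pics/w5.png

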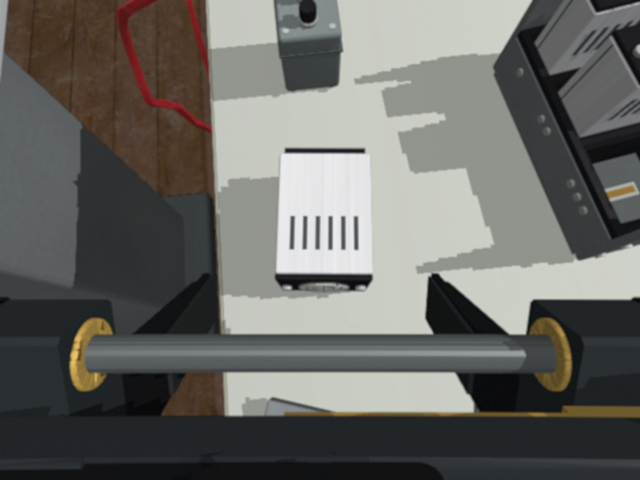

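Both modules sit in their bays (right), and the wide module is squarely between the fingers: its top face has corners (281,153), (370,153), (371,273), (277,274).

Run:
```python
from plant import *; from h import *; import pickle
ci=pickle.load(open('pics/w5.pkl','rb')); p=ray(ci,[(281,153),(370,153),(371.5,274),(276.5,275)],.048);print(p.round(4))
a=.03; print(fit(ci,[(-a,.04,.048),(a,.04,.048),(a,-.042,.048),(-a,-.042,.048)],np.array([(281,153),(370,153),(371.5,274),(276.5,275)]),[.424,-.143,-.1]))
```

```text
[[ 0.4012 -0.1016  0.048 ]
 [ 0.4594 -0.1082  0.048 ]
 [ 0.4492 -0.188   0.048 ]
 [ 0.3918 -0.1823  0.048 ]]
(array([ 0.42545957, -0.14390018, -0.11616688]), np.float64(2.2748121323745636))
```

```bash
python3 -m pendant '[[[9.5,0.2,0.2,4,0,0,0],[9.5,0.2,0.2,8,0,0,0],[9.5,0.2,0.2,10.5,0,0,0],[9.5,0.2,0.2,11.5,0,0,0],[9.5,0.2,0.2,11.5,0,0,0],[9.5,0.2,0.2,11.5,0,0,0],[5,0.2,0.2,11.5,0,0,0],[5,0.2,0.2,11.5,0,0,0],[5,0.2,0.2,11.5,0,0,0],[5,0.2,0.2,11.5,0,0,0]]]' 40; python3 st.py
python3 -m pendant '[[[5,0,0,0,0,0,0],[5,0,0,0,0,0,0],[5,0,0,0,0,0,0],[5,0,0,0,0,0,0],[5,0,0,0,0,0,0],[5,0,0,0,0,0,0],[5,0,0,0,0,0,0],[5,0,0,0,0,0,0],[5,0,0,0,0,0,0],[5,0,0,0,0,0,0]]]'; python3 st.py
python3 wd.py .42 -.18 .14 -.108 30 0;python3 wd.py .42 -.18 .14 -.108 -60 0
```

```text
time_s: 17.17
ee_pos: [0.4241, -0.1488, 0.0115]
ee_rot: [0.721, 0.644, 0.188, -0.175]
ft_force: [0.6, 0.1, -0.4]
finger_gap: 0.0736
finger_force: 0.0
17.1667 [ 0.4241 -0.1488  0.0115] yaw 1.4554 z [ 0.0462  0.4951 -0.8676] ft [ 0.6  0.1 -0.4] gap 0.0736 j [-0.73  0.09  2.13  0.43  1.27 -0.82]
time_s: 18.0
ee_pos: [0.4237, -0.1481, 0.0108]
ee_rot: [0.72, 0.644, 0.188, -0.176]
ft_force: [-0.7, -2.8, 4.9]
finger_gap: 0.0602
finger_force: 39.9
18.0 [ 0.4237 -0.1481  0.0108] yaw 1.4552 z [ 0.0451  0.4958 -0.8672] ft [-0.7 -2.8  4.9] gap 0.0602 j [-0.73  0.1   2.14  0.43  1.27 -0.82]
(array([  3.65,  -0.14, -10.9 ]), array([-0.009,  0.003, -0.007]))
(array([  1.75,  -0.15, -12.8 ]), array([-0.012, -1.568,  0.002]))
```

```bash
python3 -m pendant '[[[5,1.3,0,-4,0,0,0],[5,2.5,0,-7.5,0,0,0],[5,3.6,-0.1,-10.9,0,0,0],[5,3.4,-0.1,-11,0,-0.12,0],[5,3.2,-0.1,-11.2,0,-0.24,0],[5,3,-0.1,-11.4,0,-0.36,0],[5,2.8,-0.1,-11.6,0,-0.48,0],[5,2.6,-0.1,-11.8,0,-0.6,0],[5,2.4,-0.1,-12,0,-0.72,0],[5,2.2,-0.1,-12.2,0,-0.84,0]]]'; python3 st.py; python3 wd.py .42 -.18 .14 -.108 -60 0
```

```text
time_s: 18.83
ee_pos: [0.4181, -0.1887, 0.1264]
ee_rot: [0.734, 0.66, -0.124, 0.103]
ft_force: [-1.2, 0.4, -4.0]
finger_gap: 0.06
finger_force: 39.8
18.8333 [ 0.4181 -0.1887  0.1264] yaw 1.4661 z [-0.0463 -0.3146 -0.9481] ft [-1.2  0.4 -4. ] gap 0.06 j [-0.34 -0.27  2.2  -0.35  1.17 -0.11]
(array([-0.85,  0.09, -0.15]), array([-0.01 , -0.724,  0.007]))
```

```bash
python3 -m pendant '[[[5,-0.1,0,0,0,-0.12,0],[5,-0.2,0,0,0,-0.24,0],[5,-0.4,0,0,0,-0.36,0],[5,-0.6,0,0,0,-0.48,0],[5,-0.7,0,-0.1,0,-0.6,0],[5,-0.8,0,-0.1,0,-0.731,0],[5,-0.8,0,-0.1,0,-0.731,0],[5,-0.8,0,-0.1,0,-0.731,0],[5,-0.8,0,-0.1,0,-0.731,0],[5,-0.8,0,-0.1,0,-0.731,0]]]'; python3 st.py
python3 - <<'E'
from plant import *; from h import *
m=R.from_quat(observe()['ee_rot']).as_matrix(); print(m.round(4), np.degrees(np.arctan2(m[0,2]*0+np.hypot(m[0,2],m[1,2]),-m[2,2])))
print((m.T@[0,0,-1]).round(4))
s=capture('side'); cv2.imwrite('pics/side5.png',s[:,:,::-1])
E
```

```text
time_s: 19.67
ee_pos: [0.4187, -0.1969, 0.1314]
ee_rot: [0.643, 0.579, -0.375, 0.33]
ft_force: [0.4, 0.7, -2.2]
finger_gap: 0.0602
finger_force: 39.9
19.6667 [ 0.4187 -0.1969  0.1314] yaw 1.4777 z [-0.1002 -0.8604 -0.4997] ft [ 0.4  0.7 -2.2] gap 0.0602 j [ 0.   -0.05  2.25 -1.08  1.35  0.6 ]
[[ 0.0465  0.9939 -0.1002]
 [ 0.4976 -0.11   -0.8604]
 [-0.8661 -0.0099 -0.4997]] 60.019461407293704
[0.8661 0.0099 0.4997]
```

```bash
python3 -m pendant '[[[5,2,0,1.15,0,0,0],[5,4,0.05,2.3,0,0,0],[5,5.5,0.05,3.2,0,0,0],[5,6.2,0.05,3.6,0,0,0],[5,6.5,0.05,3.75,0,0,0],[5,6.7,0.05,3.85,0,0,0],[5,6.8,0.05,3.92,0,0,0],[5,6.8,0.05,3.92,0,0,0],[5,6.8,0.05,3.92,0,0,0],[5,6.8,0.05,3.92,0,0,0]]]'; python3 st.py
```

```text
time_s: 20.55
ee_pos: [0.4186, -0.1965, 0.053]
ee_rot: [0.643, 0.58, -0.376, 0.331]
ft_force: [-0.5, 1.5, -3.0]
finger_gap: 0.0598
finger_force: 39.9
20.55 [ 0.4186 -0.1965  0.053 ] yaw 1.479 z [-0.0993 -0.8613 -0.4982] ft [-0.5  1.5 -3. ] gap 0.0598 j [ 0.    0.12  2.26 -1.12  1.28  0.76]
```

Not touching yet; lower the last few mm in small steps.

```bash
python3 -m pendant '[[[5,0.1,0,0.06,0,0,0],[5,0.17,0,0.1,0,0,0],[5,0.26,0,0.15,0,0,0],[5,0.26,0,0.15,0,0,0],[5,0.26,0,0.15,0,0,0],[5,0.26,0,0.15,0,0,0],[5,0.26,0,0.15,0,0,0],[5,0.26,0,0.15,0,0,0],[5,0.26,0,0.15,0,0,0],[5,0.26,0,0.15,0,0,0]]]'; python3 st.py
```

```text
time_s: 21.38
ee_pos: [0.418, -0.1966, 0.0495]
ee_rot: [0.643, 0.58, -0.376, 0.331]
ft_force: [-1.4, 1.2, 2.3]
finger_gap: 0.06
finger_force: 39.9
21.3833 [ 0.418  -0.1966  0.0495] yaw 1.4811 z [-0.1003 -0.8616 -0.4976] ft [-1.4  1.2  2.3] gap 0.06 j [ 0.    0.13  2.26 -1.12  1.27  0.77]
```

```bash
python3 -m pendant '[[[5,0.09,0,0.05,0,0,0],[5,0.09,0,0.05,0,0,0],[9.5,0.05,0,0.03,0,0,0],[9.5,0,0,0,0,0,0],[9.5,0,0,0,0,0,0],[9.5,0,0,0,0,0,0],[9.5,0,0,-3,0,0,0],[9.5,0,0,-7,0,0,0],[9.5,0,0,-11,0,0,0],[9.5,0,0,-13,0,0,0]]]' 20; python3 st.py
python3 -m pendant '[[[9.5,0,0,0,0,0,0],[9.5,-4,0,-2,0,0.12,0],[9.5,-8,0,-2,0,0.24,0],[9.5,-12,0,-2,0,0.36,0],[9.5,-12,0,-2,0,0.48,0],[9.5,-12,0,-2,0,0.6,0],[9.5,-12,0,-2,0,0.72,0],[9.5,-12,0,-2,0,0.84,0],[9.5,-12,0,-2,0,0.96,0],[9.5,-12,0,-2,0,1.047,0]]]'; python3 st.py .4255 -.1837 .26 1.459
python3 snap.py w6
python3 - <<'E'
from plant import *; from h import *
u,v=proj(camera_info('side'),[[.425,-.184,.05]])[0].astype(int); print(u,v)
a=capture('side')[v-75:v+75,u-50:u+50,::-1]; b=cv2.imread('pics/w6.png')[:,100:500]
cv2.imwrite('pics/c6.png',np.hstack([cv2.resize(a,(320,480),interpolation=cv2.INTER_CUBIC),b]))
E
```

```text
time_s: 22.22
ee_pos: [0.4326, -0.0821, 0.116]
ee_rot: [0.643, 0.58, -0.375, 0.332]
ft_force: [0.6, 0.3, 1.2]
finger_gap: 0.0949
finger_force: 0.0
22.2167 [ 0.4326 -0.0821  0.116 ] yaw 1.4779 z [-0.0968 -0.8609 -0.4994] ft [0.6 0.3 1.2] gap 0.0949 j [ 0.24  0.07  2.17 -0.95  1.5   0.73]
time_s: 23.05
ee_pos: [0.4273, -0.1285, 0.2282]
ee_rot: [0.746, 0.666, -0.003, -0.004]
ft_force: [-0.8, 0.1, 0.0]
finger_gap: 0.095
finger_force: 0.0
23.05 [ 0.4273 -0.1285  0.2282] yaw 1.4588 z [-0.0095  0.0027 -1.    ] ft [-0.8  0.1  0. ] gap 0.095 j [-0.41 -0.35  2.06 -0.    1.44 -0.3 ]
(array([-5.5 ,  0.41, -3.2 ]), array([-0.01 , -0.002, -0.   ]))
302 349
```

View pics/c6.png

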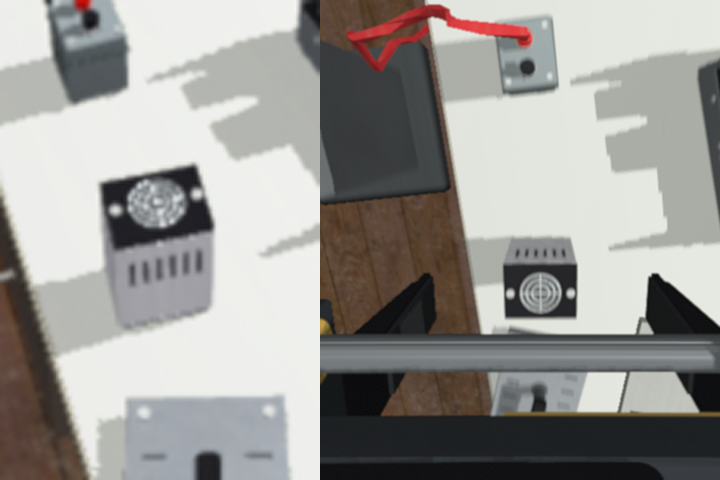

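The wide module stands upright and free, with its panel corners at (284,264), (356,264), (357,318), (284,318) in the wrist picture.

Run:
```python
from plant import *; from h import *; import pickle
ci=pickle.load(open('pics/w6.pkl','rb')); a,b=.03,.024
q,e=fit(ci,[(-a,b,.09),(a,b,.09),(a,-b,.09),(-a,-b,.09)],np.array([(283.5,264),(356.5,264),(357.5,318),(283.5,318)]),[.425,-.184,-.1]); print(q,e)
o=observe(); print(o['ee_pos']); print(goto(o,(q[0],q[1],.14),np.pi/2+q[2]),goto(o,(q[0],q[1],.052),np.pi/2+q[2]))
```

```text
[ 0.42005472 -0.18068522 -0.10444413] 1.3534067876395852
[ 0.42667064 -0.12985247  0.22716096]
(array([-5.1 ,  0.04,  8.73]), array([-0.013,  0.003, -0.011])) (array([-5.08,  0.15, 17.53]), array([-0.013,  0.003, -0.011]))
```

```bash
python3 -m pendant '[[[9.5,-4,0,0,0,0,-0.01],[9.5,-5.2,0.05,4,0,0,-0.01],[9.5,-5.2,0.05,8,0,0,-0.01],[9.5,-5.2,0.05,12,0,0,-0.01],[9.5,-5.2,0.05,15,0,0,-0.01],[9.5,-5.2,0.05,17.5,0,0,-0.01],[9.5,-5.2,0.05,17.5,0,0,-0.01],[9.5,-5.2,0.05,17.5,0,0,-0.01],[5,-5.2,0.05,17.5,0,0,-0.01],[5,-5.2,0.05,17.5,0,0,-0.01]]]' 20; python3 st.py .420 -.182 .052 1.462
```

```text
time_s: 23.98
ee_pos: [0.422, -0.1796, 0.0553]
ee_rot: [0.741, 0.671, -0.004, -0.002]
ft_force: [-0.1, 0.1, 0.1]
finger_gap: 0.0866
finger_force: 0.0
23.9833 [ 0.422  -0.1796  0.0553] yaw 1.4721 z [-0.0085 -0.0035 -1.    ] ft [-0.1  0.1  0.1] gap 0.0866 j [-0.51 -0.14  2.2  -0.01  1.09 -0.41]
(array([-0.26, -0.17,  0.34]), array([-0.008,  0.004,  0.01 ]))
```

```bash
python3 -m pendant '[[[7,-0.2,-0.1,0.3,0,0,0.01],[5,-0.2,-0.1,0.3,0,0,0.01],[5,-0.2,-0.1,0.3,0,0,0.01],[5,-0.2,-0.1,0.3,0,0,0.01],[5,-0.2,-0.1,0.3,0,0,0.01],[5,-0.2,-0.1,0.3,0,0,0.01],[5,-0.2,-0.1,0.3,0,0,0.01],[5,-0.2,-0.1,0.3,0,0,0.01],[5,-0.2,-0.1,0.3,0,0,0.01],[5,-0.2,-0.1,0.3,0,0,0.01]]]'; python3 st.py
python3 -m pendant '[[[5,0,0,-4,0,0,0],[5,0,0,-8,0,0,0],[5,0,0,-12,0,0,0],[5,0,0,-14,0,0,0],[5,0,0,-14,0,0,0],[5,0,0,-14,0,0,0],[5,0,0,-14,0,0,0],[5,0,0,-14,0,0,0],[5,0,0,-14,0,0,0],[5,0,0,-14,0,0,0]]]'; python3 st.py .637 -.1412 .19 1.73
python3 snap.py w7
python3 - <<'E'
from plant import *; from h import *; import pickle
# near panel edge: boundary of grey face and black panel under u=280..360
g=cv2.cvtColor(cv2.imread('pics/w7.png'),cv2.COLOR_BGR2GRAY)
for u in (250,270,300,320,340,370,390):
    c=cv2.GaussianBlur(g,(3,3),0)[220:335,u].astype(int); d=np.diff(c); k=d.argsort()[:2]; print(u,[(220+i,d[i]) for i in k], 220+d.argmax())
E
```

```text
time_s: 24.82
ee_pos: [0.4196, -0.181, 0.0507]
ee_rot: [0.745, 0.667, -0.005, -0.003]
ft_force: [-1.5, -0.3, 5.8]
finger_gap: 0.0602
finger_force: 19.9
24.8167 [ 0.4196 -0.181   0.0507] yaw 1.4616 z [-0.0111 -0.0016 -0.9999] ft [-1.5 -0.3  5.8] gap 0.0602 j [-0.52 -0.14  2.2  -0.01  1.08 -0.41]
time_s: 25.65
ee_pos: [0.4199, -0.1801, 0.188]
ee_rot: [0.745, 0.667, -0.005, -0.005]
ft_force: [-0.2, 0.2, -2.5]
finger_gap: 0.0602
finger_force: 19.9
25.65 [ 0.4199 -0.1801  0.188 ] yaw 1.4615 z [-1.490e-02  8.000e-04 -9.999e-01] ft [-0.2  0.2 -2.5] gap 0.0602 j [-0.52 -0.29  2.09 -0.01  1.36 -0.41]
(array([ 6.23, 21.15, -0.52]), array([-0.015, -0.001, -0.268]))
250 [(np.int64(282), np.int64(-48)), (np.int64(283), np.int64(-40))] 333
270 [(np.int64(282), np.int64(-47)), (np.int64(283), np.int64(-38))] 266
300 [(np.int64(282), np.int64(-45)), (np.int64(281), np.int64(-36))] 310
320 [(np.int64(282), np.int64(-45)), (np.int64(281), np.int64(-36))] 306
340 [(np.int64(282), np.int64(-47)), (np.int64(281), np.int64(-39))] 310
370 [(np.int64(282), np.int64(-48)), (np.int64(281), np.int64(-38))] 266
390 [(np.int64(282), np.int64(-45)), (np.int64(281), np.int64(-43))] 333
```

Run:
```python
from plant import *; from h import *; import pickle
ci=pickle.load(open('pics/w7.pkl','rb')); o=observe()
for n,v,zt in (('w7',282.4,.0393),):
    p=ray(ci,[(300,v),(340,v)],.188+zt); print(R.from_quat(o['ee_rot']).inv().apply(p-o['ee_pos']).round(4), o['ee_pos'])
```

```text
[[ 0.0231 -0.0073 -0.0387]
 [ 0.0232  0.0063 -0.0389]] [ 0.42020547 -0.18021067  0.18854044]
```

```bash
python3 -m pendant '[[[5,6.3,21.1,0,0,0,-0.268],[5,6.3,21.1,0,0,0,-0.268],[5,6.3,21.1,0,0,0,-0.268],[5,6.3,21.1,0,0,0,-0.268],[5,6.3,21.1,0,0,0,-0.268],[5,6.3,21.1,0,0,0,-0.268],[5,6.3,21.1,0,0,0,-0.268],[5,6.3,21.1,0,0,0,-0.268],[5,6.3,21.1,0,0,0,-0.268],[5,6.3,21.1,0,0,0,-0.268]]]'; python3 st.py .6369 -.1403 .0587 1.73
```

```text
time_s: 26.53
ee_pos: [0.6363, -0.1413, 0.1874]
ee_rot: [0.649, 0.761, -0.004, -0.004]
ft_force: [-0.0, -0.8, -3.1]
finger_gap: 0.0599
finger_force: 20.0
26.5333 [ 0.6363 -0.1413  0.1874] yaw 1.7289 z [-0.0125 -0.001  -0.9999] ft [-0.  -0.8 -3.1] gap 0.0599 j [-0.3   0.15  1.66 -0.    1.34 -0.46]
(array([ 0.07,  0.23, 12.86]), array([-0.012, -0.001, -0.001]))
```

```bash
python3 -m pendant '[[[5,0.1,0.1,4,0,0,0],[5,0.1,0.1,6.5,0,0,0],[5,0.1,0.1,7.5,0,0,0],[5,0.1,0.1,8.5,0,0,0],[5,0.1,0.15,9.5,0,0,0],[5,0.1,0.2,10.5,0,0,0],[5,0.1,0.2,11.5,0,0,0],[5,0.1,0.2,12.5,0,0,0],[5,0.1,0.2,13,0,0,0],[5,0.1,0.2,13,0,0,0]]]'; python3 st.py .6369 -.1403 .0587 1.73
```

```text
time_s: 27.37
ee_pos: [0.6382, -0.14, 0.0587]
ee_rot: [0.649, 0.761, -0.004, -0.004]
ft_force: [-1.7, 0.8, 2.4]
finger_gap: 0.0599
finger_force: 20.0
27.3667 [ 0.6382 -0.14    0.0587] yaw 1.7298 z [-0.0116 -0.0013 -0.9999] ft [-1.7  0.8  2.4] gap 0.0599 j [-0.3   0.27  1.75 -0.01  1.13 -0.45]
(array([-0.01, -0.13, -0.  ]), array([-0.012, -0.001, -0.   ]))
```

```bash
python3 -m pendant '[[[5,0,0,0.2,0,0,0],[5,0,0,0.2,0,0,0],[5,0,-0.1,0,0,0,0],[9.5,0,-0.1,-0.1,0,0,0],[9.5,0,-0.1,-0.1,0,0,0],[9.5,0,-0.1,-0.1,0,0,0],[9.5,0,-0.1,-0.1,0,0,0],[9.5,0,-0.1,-4,0,0,0],[9.5,0,-0.1,-8,0,0,0],[9.5,0,-0.1,-12,0,0,0]]]'; python3 st.py .45 -.2 .25 1.257;  python3 st.py .366 -.43 .25 1.257
```

```text
time_s: 28.2
ee_pos: [0.6374, -0.1396, 0.1775]
ee_rot: [0.649, 0.761, -0.005, -0.005]
ft_force: [0.5, 0.2, 0.3]
finger_gap: 0.094
finger_force: 0.0
28.2 [ 0.6374 -0.1396  0.1775] yaw 1.7296 z [-1.430e-02 -2.000e-04 -9.999e-01] ft [0.5 0.2 0.3] gap 0.094 j [-0.3   0.16  1.67 -0.    1.32 -0.45]
(array([ -2.99, -19.56,  -6.98]), array([-0.014,  0.001,  0.473]))
28.2 [ 0.6374 -0.1396  0.1775] yaw 1.7296 z [-1.430e-02 -2.000e-04 -9.999e-01] ft [0.5 0.2 0.3] gap 0.094 j [-0.3   0.16  1.67 -0.    1.32 -0.45]
(array([-24.37, -31.49,  -6.86]), array([-0.014,  0.001,  0.473]))
```

```bash
python3 -m pendant '[[[9.5,0,-2,-4,0,0,0],[9.5,-1,-6,-6.5,0,0,0.06],[9.5,-2,-10,-7,0,0,0.12],[9.5,-3,-14,-7,-0.005,0,0.2],[9.5,-3.5,-18,-7,-0.01,0,0.3],[9.5,-24.4,-31.5,-6.9,-0.014,0,0.473],[9.5,-24.4,-31.5,-6.9,-0.014,0,0.473],[9.5,-24.4,-31.5,-6.9,-0.014,0,0.473],[9.5,-24.4,-31.5,-6.9,-0.014,0,0.473],[9.5,-24.4,-31.5,-6.9,-0.014,0,0.473]]]'; python3 st.py .366 -.43 .25 1.257
python3 -m pendant '[[[9.5,-3,0,0,0,0,0],[9.5,-3,0,0,0,0,0],[9.5,-3,0,0,0,0,0],[9.5,-3,0,0,0,0,0],[9.5,-3,0,0,0,0,0],[9.5,-3,0,0,0,0,0],[9.5,-3,0,0,0,0,0],[9.5,-3,0,0,0,0,0],[9.5,-3,0,0,0,0,0],[9.5,-3,0,0,0,0,0]]]'; python3 st.py
python3 snap.py w8
cat > ef.py <<'E'
import sys,pickle; from h import *
def edgefit(n,segs,x0,win=10,iters=8,vmax=320,zoff=0):
    """segs: local 3D segments; fits x,y,yaw by strongest gradient along normals"""
    ci=pickle.load(open(f'pics/{n}.pkl','rb')); g=cv2.GaussianBlur(cv2.cvtColor(cv2.imread(f'pics/{n}.png'),cv2.COLOR_BGR2GRAY),(0,0),1).astype(np.float32)
    A=np.vstack([np.linspace(a,b,25) for a,b in segs]).astype(float); A2=np.vstack([np.linspace(np.add(a,0),b,25)+np.subtract(b,a)*.01 for a,b in segs]); ids=np.repeat(range(len(segs)),25)
    def w(x,L):
        c,s=np.cos(x[2]),np.sin(x[2]); return np.c_[x[0]+c*L[:,0]-s*L[:,1],x[1]+s*L[:,0]+c*L[:,1],L[:,2]]
    x=np.array(x0,float)
    for it in range(iters):
        p=proj(ci,w(x,A)); t=proj(ci,w(x,A2))-p; t/=np.linalg.norm(t,axis=1)[:,None]; nn=np.c_[-t[:,1],t[:,0]]
        wd=max(3,win-it*1.2); d=np.arange(-wd,wd+.01,.25)
        q=p[:,None]+nn[:,None]*d[None,:,None]
        v=cv2.remap(g,q[...,0].astype(np.float32),q[...,1].astype(np.float32),cv2.INTER_LINEAR)
        gr=np.abs(np.gradient(v,.25,axis=1)); k=gr.argmax(1); off=d[k]; s=gr.max(1)
        ok=(s>6)&(p[:,1]<vmax)&(p[:,1]>3)&(p[:,0]>3)&(p[:,0]<636)
        tgt=(p+nn*off[:,None])
        f=lambda y:(((proj(ci,w(y,A))-tgt)*nn).sum(1))[ok]
        r=least_squares(f,x,x_scale=[.01,.01,.05],loss='soft_l1',f_scale=.7); x=r.x
    rs=np.abs(f(x)); print(n,x.round(4),'used',[int((ok&(ids==i)).sum()) for i in range(len(segs))],'med res px',[round(float(np.median(np.abs(f(x))[ids[ok]==i])),2) if (ok&(ids==i)).any() else None for i in range(len(segs))]); return x
def rect(hx,hy,z): c=[(-hx,-hy,z),(hx,-hy,z),(hx,hy,z),(-hx,hy,z)]; return [(c[i],c[(i+1)%4]) for i in range(4)]
E
python3 - <<'E'
from ef import *
edgefit('w8',rect(.046,.091,.017),[.39,-.355,-.314])
edgefit('w8',[s for i,s in enumerate(rect(.007,.04,.051)) ],[.391,-.354,-.314],6)
# frame in w3: end plate tops
P=[((-.04,y,.106),(.04,y,.106)) for y in(-.085,-.079,.079,.085)]
edgefit('w3',[P[0],P[3]],[.630,-.0968,.157],6)
edgefit('w3',[((-.04,-.079,.048),(-.04,.079,.048)),((.04,-.079,.048),(.04,.079,.048)),P[3],P[0]],[.630,-.0968,.157],5)
E
```

```text
time_s: 29.03
ee_pos: [0.3841, -0.3916, 0.2502]
ee_rot: [0.809, 0.588, 0.0, 0.002]
ft_force: [0.7, -0.5, -0.1]
finger_gap: 0.0951
finger_force: 0.0
29.0333 [ 0.3841 -0.3916  0.2502] yaw 1.2565 z [ 0.0029 -0.0029 -1.    ] ft [ 0.7 -0.5 -0.1] gap 0.0951 j [-0.89 -0.12  1.84  0.    1.42 -0.58]
(array([-4.21, -0.53,  0.03]), array([ 0.004,  0.002, -0.   ]))
time_s: 29.87
ee_pos: [0.3762, -0.4182, 0.25]
ee_rot: [0.809, 0.588, 0.0, 0.002]
ft_force: [-0.8, -0.8, -0.1]
finger_gap: 0.0954
finger_force: 0.0
29.8667 [ 0.3762 -0.4182  0.25  ] yaw 1.2572 z [ 0.0022 -0.0023 -1.    ] ft [-0.8 -0.8 -0.1] gap 0.0954 j [-0.93 -0.09  1.81  0.    1.42 -0.62]
w8 [ 0.3908 -0.356  -0.3201] used [25, 24, 24, 21] med res px [0.8, 0.28, 0.58, 0.79]
w8 [ 0.3911 -0.3562 -0.322 ] used [25, 25, 25, 25] med res px [1.28, 0.71, 0.97, 0.29]
w3 [ 0.6323 -0.0957  0.1132] used [20, 24] med res px [0.6, 0.82]
w3 [ 0.6288 -0.0965  0.1533] used [25, 25, 25, 21] med res px [3.04, 0.72, 0.77, 0.49]
```

```bash
python3 st.py .391 -.356 .03 1.251
```

```text
29.9167 [ 0.3762 -0.4183  0.25  ] yaw 1.2569 z [ 0.0022 -0.0023 -1.    ] ft [ 0.1 -0.2  0.2] gap 0.0947 j [-0.93 -0.09  1.81  0.    1.42 -0.62]
(array([ 6.42, -0.57, 21.99]), array([0.003, 0.001, 0.006]))
```

```bash
python3 -m pendant '[[[4,3,-0.3,4,0,0,0],[4,6.4,-0.6,8,0,0,0.006],[4,6.4,-0.6,10,0,0,0.006],[4,6.4,-0.6,12,0,0,0.006],[4,6.4,-0.6,12,0,0,0.006],[4,6.4,-0.6,12,0,0,0.006],[4,6.4,-0.6,12,0,0,0.006],[4,6.4,-0.6,12,0,0,0.006],[4,6.4,-0.6,12,0,0,0.006],[4,6.4,-0.6,12,0,0,0.006]]]' 50; python3 st.py .391 -.356 .03 1.251
```

```text
time_s: 30.75
ee_pos: [0.3909, -0.3571, 0.1316]
ee_rot: [0.811, 0.585, 0.0, 0.003]
ft_force: [-0.3, 0.2, 0.1]
finger_gap: 0.0407
finger_force: 0.0
30.75 [ 0.3909 -0.3571  0.1316] yaw 1.2501 z [ 0.004  -0.0043 -1.    ] ft [-0.3  0.2  0.1] gap 0.0407 j [-0.84 -0.08  2.    0.    1.21 -0.52]
(array([ 0.14, -0.08, 10.16]), array([ 0.005,  0.003, -0.001]))
```

```bash
python3 -m pendant '[[[4,0.1,0,4,0,0,0],[4,0.1,0,8,0,0,0],[4,0.1,0,10.1,0,0,0],[4,0.1,0,10.1,0,0,0],[1,0.1,0,10.1,0,0,0],[1,0.1,0,10.1,0,0,0],[1,0.1,0,10.1,0,0,0],[1,0.1,0,10.1,0,0,0],[1,0.1,0,10.1,0,0,0],[1,0.1,0,10.1,0,0,0]]]' 50; python3 st.py
python3 -m pendant '[[[1,0,0,0,0,0,0],[1,0,0,0,0,0,0],[1,0,0,-2,0,0,0],[1,0,0,-5,0,0,0],[1,0,0,-9,0,0,0],[1,0,0,-13,0,0,0],[1,0,0,-17,0,0,0],[1,0,0,-21,0,0,0],[1,0,0,-21,0,0,0],[1,0,0,-21,0,0,0]]]'; python3 st.py
```

```text
time_s: 31.58
ee_pos: [0.3917, -0.3564, 0.0309]
ee_rot: [0.811, 0.585, 0.0, 0.003]
ft_force: [-2.6, 1.2, 7.0]
finger_gap: 0.0138
finger_force: 50.0
31.5833 [ 0.3917 -0.3564  0.0309] yaw 1.2505 z [ 0.0038 -0.0045 -1.    ] ft [-2.6  1.2  7. ] gap 0.0138 j [-0.84  0.05  2.06 -0.    1.02 -0.52]
time_s: 32.42
ee_pos: [0.3914, -0.3559, 0.2421]
ee_rot: [0.811, 0.585, 0.001, 0.005]
ft_force: [0.7, 0.5, -4.6]
finger_gap: 0.0137
finger_force: 50.0
32.4167 [ 0.3914 -0.3559  0.2421] yaw 1.2506 z [ 0.0063 -0.0067 -1.    ] ft [ 0.7  0.5 -4.6] gap 0.0137 j [-0.84 -0.17  1.89  0.    1.41 -0.52]
```

```bash
python3 - <<'E'
from ef import *
P=[((-.04,y,.106),(.04,y,.106)) for y in(-.085,-.079,.079,.085)]
rear=((.04,-.075,.048),(.04,.075,.048)); front=((-.04,-.085,.048),(-.04,.085,.048)); base=((-.04,-.08,.0),(-.04,.08,.0))
E=[((x,y,.05),(x,y,.106)) for x in(-.04,) for y in(-.085,.085)]
pk=[]
for c,h in((.056,.015),(.011,.02),(-.045,.026)):
    for y in(c-h,c+h): pk.append(((-.03,y,.008),(.03,y,.008)))
for x0 in([.630,-.0968,.157],[.633,-.0998,.15]):
    edgefit('w3',[rear,P[3],P[0]],x0,6); edgefit('w3',[rear,P[2],P[1]],x0,5); edgefit('w3',[rear,front,base],x0,5); edgefit('w5',[front,base],x0,6)
    edgefit('w3',[P[0],P[1],P[2],P[3],rear],x0,4)
E
python3 st.py .630 -.0968 .26 1.726
```

```text
w3 [ 0.6293 -0.0964  0.1471] used [25, 24, 20] med res px [0.28, 0.86, 0.3]
w3 [ 0.6295 -0.0971  0.154 ] used [25, 25, 24] med res px [0.31, 0.28, 0.51]
w3 [ 0.6223 -0.0513  0.1499] used [20, 20, 20] med res px [0.24, 2.71, 0.85]
w5 [ 0.6781 -0.428   0.146 ] used [0, 0] med res px [None, None]
w3 [ 0.6294 -0.0967  0.1513] used [21, 24, 25, 24, 25] med res px [0.96, 0.26, 0.55, 0.56, 0.25]
w3 [ 0.6304 -0.1033  0.1533] used [25, 25, 5] med res px [0.25, 0.29, 2.78]
w3 [ 0.6295 -0.0971  0.154 ] used [25, 25, 24] med res px [0.27, 0.45, 0.48]
w3 [ 0.6758 -0.2762  0.3104] used [7, 7, 10] med res px [2.02, 0.74, 0.79]
w5 [ 0.1303  2.7348 -0.    ] used [0, 0] med res px [None, None]
w3 [ 0.6295 -0.0967  0.1512] used [20, 24, 25, 25, 25] med res px [0.74, 0.49, 0.75, 0.5, 0.33]
32.4167 [ 0.3914 -0.3559  0.2421] yaw 1.2506 z [ 0.0063 -0.0067 -1.    ] ft [ 0.7  0.5 -4.6] gap 0.0137 j [-0.84 -0.17  1.89  0.    1.41 -0.52]
(array([32.09, 14.51, -1.82]), array([ 0.007,  0.006, -0.475]))
```

```bash
python3 -m pendant '[[[1,3,0,0,0,0,0],[1,7,0,0,0,0,-0.06],[1,11,-0.3,0,0,0,-0.15],[1,15,-0.6,0,0,0,-0.25],[1,19,-0.5,0,0,0,-0.35],[1,22,1,0,0,0,-0.42],[1,25,4,0,0,0,-0.472],[1,28,7.5,0,0,0,-0.472],[1,30.5,11,0,0,0,-0.472],[1,32.1,14.4,0,0,0,-0.472]]]'; python3 st.py
python3 -m pendant '[[[1,0,0,0,0,0,0],[1,0,0,0,0,0,0],[1,0,0,1,0,0,0],[1,0,0,2,0,0,0],[1,0,0,3,0,0,0],[1,0,0,4,0,0,0],[1,0,0,4,0,0,0],[1,0,0,4,0,0,0],[1,0,0,4,0,0,0],[1,0,0,4,0,0,0]]]'; python3 st.py .6295 -.0968 .15 1.723
python3 snap.py w9
python3 - <<'E'
from ef import *
from plant import *
o=observe(); z=o['ee_pos'][2]-.0309+.017; t=[.6295,-.0968,.152]
e=rect(.046,.091,z)
edgefit('w9',e,t,8,vmax=300); edgefit('w9',[e[1],e[2],e[3]],t,8,vmax=300)
edgefit('w9',[((-.04,.085,.106),(.04,.085,.106))],t,6,iters=1)
E
```

```text
time_s: 33.25
ee_pos: [0.6257, -0.0932, 0.2348]
ee_rot: [0.651, 0.759, -0.001, -0.001]
ft_force: [0.5, -0.4, -2.3]
finger_gap: 0.0133
finger_force: 50.0
33.25 [ 0.6257 -0.0932  0.2348] yaw 1.7246 z [-3.7e-03 -2.0e-04 -1.0e+00] ft [ 0.5 -0.4 -2.3] gap 0.0133 j [-0.23  0.08  1.67 -0.    1.4  -0.39]
time_s: 34.08
ee_pos: [0.6263, -0.0961, 0.1999]
ee_rot: [0.652, 0.759, 0.0, 0.002]
ft_force: [0.1, 0.4, -2.9]
finger_gap: 0.0138
finger_force: 50.0
34.0833 [ 0.6263 -0.0961  0.1999] yaw 1.7224 z [ 0.0038 -0.0025 -1.    ] ft [ 0.1  0.4 -2.9] gap 0.0138 j [-0.24  0.1   1.71 -0.    1.34 -0.39]
(array([-0.1 ,  0.29,  4.99]), array([ 0.003,  0.003, -0.001]))
w9 [ 0.6266 -0.096   0.1565] used [0, 8, 24, 13] med res px [None, 2.3, 0.14, 0.7]
w9 [ 0.6266 -0.096   0.1565] used [8, 24, 13] med res px [2.3, 0.14, 0.7]
w9 [ 0.6295 -0.0968  0.152 ] used [0] med res px [None]
```

```bash
python3 -m pendant '[[[1,-0.05,0.15,1.5,0,0,0],[1,-0.1,0.3,3,0,0,0],[1,-0.1,0.3,4.5,0,0,0],[1,-0.1,0.3,5.3,0,0,0],[1,-0.1,0.3,5.3,0,0,0],[1,-0.1,0.3,5.3,0,0,0],[1,-0.1,0.3,5.3,0,0,0],[1,-0.1,0.3,5.3,0,0,0],[1,-0.1,0.3,5.3,0,0,0],[1,-0.1,0.3,5.3,0,0,0]]]'; python3 st.py .6295 -.0968 .15 1.723
```

```text
time_s: 34.97
ee_pos: [0.6296, -0.0967, 0.1467]
ee_rot: [0.651, 0.759, 0.0, 0.002]
ft_force: [-0.1, -0.6, -2.0]
finger_gap: 0.0135
finger_force: 50.0
34.9667 [ 0.6296 -0.0967  0.1467] yaw 1.7226 z [ 0.0036 -0.0025 -1.    ] ft [-0.1 -0.6 -2. ] gap 0.0135 j [-0.24  0.14  1.75 -0.    1.25 -0.39]
(array([-0.01, -0.02, -0.33]), array([ 0.003,  0.003, -0.   ]))
```

```bash
python3 -m pendant '[[[1,0,0,0.3,0,0,0],[1,0,0,0.6,0,0,0],[1,0,0,0.9,0,0,0],[1,0,0,1.1,0,0,0],[1,0,0,1.3,0,0,0],[1,0,0,1.5,0,0,0],[1,0,0,1.5,0,0,0],[1,0,0,1.5,0,0,0],[1,0,0,1.5,0,0,0],[1,0,0,1.5,0,0,0]]]'; python3 st.py
```

```text
time_s: 35.8
ee_pos: [0.6293, -0.0966, 0.131]
ee_rot: [0.651, 0.759, -0.0, 0.002]
ft_force: [-0.1, 0.6, -3.2]
finger_gap: 0.0136
finger_force: 50.0
35.8 [ 0.6293 -0.0966  0.131 ] yaw 1.7226 z [ 0.0024 -0.0022 -1.    ] ft [-0.1  0.6 -3.2] gap 0.0136 j [-0.24  0.16  1.76 -0.    1.22 -0.39]
```

```bash
python3 -m pendant '[[[1,0,0,0.2,0,0,0],[1,0,0,0.4,0,0,0],[1,0,0,0.6,0,0,0],[1,0,0,0.7,0,0,0],[1,0,0,0.8,0,0,0],[1,0,0,0.9,0,0,0],[1,0,0,0.9,0,0,0],[1,0,0,0.9,0,0,0],[1,0,0,0.9,0,0,0],[1,0,0,0.9,0,0,0]]]'; python3 st.py
```

```text
time_s: 36.63
ee_pos: [0.6291, -0.0966, 0.1229]
ee_rot: [0.651, 0.759, -0.0, 0.001]
ft_force: [-5.6, 1.2, 4.8]
finger_gap: 0.0139
finger_force: 50.0
36.6333 [ 0.6291 -0.0966  0.1229] yaw 1.7227 z [ 0.0018 -0.0021 -1.    ] ft [-5.6  1.2  4.8] gap 0.0139 j [-0.24  0.16  1.76 -0.    1.21 -0.39]
```

Seated at the expected height (0.123) with contact force. Release and retreat straight up.

```bash
python3 -m pendant '[[[1,0,0,-0.05,0,0,0],[4,0,0,-0.05,0,0,0],[4,0,0,-0.05,0,0,0],[4,0,0,-0.05,0,0,0],[4,0,0,-0.05,0,0,0],[4,0,0,-0.05,0,0,0],[4,0,0,-0.05,0,0,0],[4,0,0,-3,0,0,0],[4,0,0,-7,0,0,0],[4,0,0,-11,0,0,0]]]'; python3 st.py
python3 -m pendant '[[[4,-8,-2,-4,0,0,0],[4,-8,-2,-4,0,0,0],[4,-8,-2,-4,0,0,0],[4,-8,-2,-4,0,0,0],[4,-8,-2,-4,0,0,0],[4,-8,-2,-4,0,0,0],[4,-8,-2,-4,0,0,0],[4,-8,-2,-4,0,0,0],[4,-8,-2,-4,0,0,0],[4,-8,-2,-4,0,0,0]]]'
python3 snap.py w10; python3 st.py
python3 - <<'E'
from ef import *
t=[.6295,-.0968,.152]
for z in (.105,.109,.113): edgefit('w10',rect(.046,.091,z),t,8); 
edgefit('w10',rect(.007,.04,.143),t,5)
E
```

```text
time_s: 37.47
ee_pos: [0.6279, -0.0961, 0.2311]
ee_rot: [0.651, 0.759, -0.001, -0.0]
ft_force: [1.0, -0.2, -0.1]
finger_gap: 0.0397
finger_force: 0.0
37.4667 [ 0.6279 -0.0961  0.2311] yaw 1.7226 z [-0.0017 -0.0012 -1.    ] ft [ 1.  -0.2 -0.1] gap 0.0397 j [-0.24  0.08  1.67 -0.    1.39 -0.39]
time_s: 38.3
ee_pos: [0.6212, -0.1777, 0.2714]
ee_rot: [0.651, 0.759, -0.0, 0.001]
ft_force: [0.3, 0.3, 0.2]
finger_gap: 0.0397
finger_force: 0.0
38.35 [ 0.6212 -0.1779  0.2716] yaw 1.7233 z [ 0.0016 -0.0019 -1.    ] ft [-1.4  0.   0.8] gap 0.0399 j [-0.36  0.09  1.6  -0.    1.46 -0.51]
w10 [ 0.6289 -0.0964  0.1543] used [22, 23, 0, 24] med res px [0.09, 0.51, None, 0.68]
w10 [ 0.6285 -0.0956  0.1538] used [22, 22, 0, 22] med res px [0.17, 0.42, None, 0.24]
w10 [ 0.6283 -0.0946  0.1519] used [21, 21, 0, 23] med res px [0.27, 1.03, None, 0.68]
w10 [ 0.6287 -0.097   0.1498] used [25, 24, 25, 24] med res px [1.69, 0.42, 0.83, 0.56]
```

The cover lies at (0.629, -0.096), yaw 0.154, which matches the frame to about 1 mm, and its height is right. Handing in.

```bash
python3 -c "
from plant import *
print(job_done())"
```

```text
the job is handed in; nothing more can be done
None
```

All three modules are fitted in bay order, the wide one after being stood upright on the desk, and the cover measures seated and within about 1 mm of the frame; I handed the job in at about 38 s, and the hand-in gave no verdict.

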